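# Lay out a customer's order at the pick-up station

### The job

Lay out the order on the three steel rests of the black mat: the tall drink on the rest next to the straw canister, the short drink on the rest next to the napkin dispenser, and the food carton on the middle rest between them with its longer sides in line with the row, everything centred on its rest. Then set the little dip pot centrally on top of the carton. Keep both drinks upright all the way, set things down rather than drop them, and leave the sauce bottle where it stands.

Things in the scene. Friction and masses are not known exactly. Their poses are not given: they have to be found in the camera images.
- tall_cup_mid (a point): Loose: the taller of two lidded white paper drink cups with black lids; 125 mm high, 58 mm across at the foot widening to 62 mm under the flat lid, the lid 63 mm across and 10 mm high. Stands upright on the counter; being tall, it is best held in its upper half, not far below the lid. This point: its centre, on the axis half-way up (62.5 mm above its foot); z up its axis.
- short_cup_mid (a point): Loose: the shorter lidded white paper drink cup, black lid, 85 mm high, otherwise the same widths . Stands upright. This point: its centre, 42.5 mm above its foot; z up its axis.
- carton_mid (a point): Loose: closed brown card food carton with a flat top, 58 mm (its x) by 72 mm (its y) by 45 mm high. This point: its centre, 22.5 mm above its underside; y along its longer side, z up.
- dip_pot_mid (a point): Loose: small round white dip pot with a flat white peel-off lid, 50 mm across (lid 52 mm) and 34 mm high, with a small tab at the rim that is only for looks. This point: its centre, 17 mm above its underside; z up.
- rest_1: One of three identical fixed round steel rests, 90 mm across and 4 mm thick, lying in a straight row about 120 mm apart on a long black rubber mat (4 mm thick, fixed). Origin: centre of its underside, 4 mm above the counter, so its top is 8 mm above the counter. Its y axis runs along the row (either way), its x axis across the row. Which of the three numbers is at which place in the row varies.
- rest_2: One of three identical fixed round steel rests, 90 mm across and 4 mm thick, lying in a straight row about 120 mm apart on a long black rubber mat (4 mm thick, fixed). Origin: centre of its underside, 4 mm above the counter, so its top is 8 mm above the counter. Its y axis runs along the row (either way), its x axis across the row. Which of the three numbers is at which place in the row varies.
- rest_3: One of three identical fixed round steel rests, 90 mm across and 4 mm thick, lying in a straight row about 120 mm apart on a long black rubber mat (4 mm thick, fixed). Origin: centre of its underside, 4 mm above the counter, so its top is 8 mm above the counter. Its y axis runs along the row (either way), its x axis across the row. Which of the three numbers is at which place in the row varies.
- straws: Fixed: round steel canister full of white straws, 84 mm across, 100 mm high (straws to about 145 mm), standing on the mat at one end of the row, about 150 mm beyond the end rest. Which end varies. Origin: centre of its underside, 4 mm above the counter.
- napkins: Fixed: grey box-shaped napkin dispenser, 110 mm across the row by 100 mm along it and 100 mm high, with a napkin sticking up from its black slot, standing on the mat at the other end of the row, about 150 mm beyond the end rest. Origin: centre of its underside, 4 mm above the counter.
- sauce_bottle_mid (a point): Loose, to be left alone: red squeeze bottle with a white pointed nozzle, 54 mm across and 165 mm high, standing among the things of the order (neighbours stand at least 100 mm from it, centre to centre). This point: on its axis, 82.5 mm above its foot.
Things that resemble listed ones, but are neither listed nor needed, are in the scene too. What is meant by the part that bears carton_mid is not turquoise, and is the larger of those in its own colour.

How it is judged:
By the outcome, as a careful person would: the job done as asked, in the order asked, and still so for the second after the job is handed in, with the robot touching nothing.
It also fails if it takes over 112 s, if anything falls off the work surface, if the arm or the gripper's body presses on something with over 40 N, if the wrist force passes 120 N, or if a joint passes its speed limit or range.

### The arm

A 6-joint arm with a two-finger parallel gripper is mounted at the origin on the work surface. World frame = base frame: x ahead of the robot, y to its left, z up, the work surface at z = 0. Lengths are in m, angles in rad, forces in N, time in s.
With the tool pointing down it reaches from about 0.35 to 0.725 m from the base axis. Payload 6 kg.
Tool frame: the origin (TCP) lies at the very end of the fingers, on their centre line; the grasp point (between the pads) lies 19 mm behind it (ctrl.grip_point_offset is the distance from the TCP to the grasp point, in m); z points along the fingers, x is the direction in which the jaws open and shut, and the axes are right-handed (so a half turn about z gives the same grasp; the last joint's range is limited). The gripper opens to 85 mm and grips with 20 to 120 N. Pads are 22 mm wide; open, the fingers measure 114 mm over their backs; the gripper's body (76 mm by 85 mm) begins 54 mm behind the grasp point. The pads swing forward as they close: fully open they stand 13 mm farther back than shut.
Start: joints at [1.444, 0.04, 0.085, 0, -1.615, -0.334], TCP at [0.267, 0.537, 0.231] pointing down, gripper open.
Joint ranges: [-2.56, 2.56], [-1.29, 2.01], [-1.08, 1.49], [-3.29, 1.98], [-2.81, -0.18], [-2.99, 2.99]. Speed limits (rad/s): [2.57, 2.57, 3.01, 3.14, 3.14, 3.14].

### API

Orientations are given as a unit quaternion [w, x, y, z].
In Python, from rig import ctrl, optics gives the robot as it stands.
- The arm moves only by the tool play_rows, never from a script. Its argument "plan" is a list of rows, each an object with "offset": the shift along the tool's x, y, z in mm, a list of three; "dr": the turn, a rotation vector about the tool's x, y, z in rad, a list of three. In form: [{"offset": [x, y, z], "dr": [wx, wy, wz]}, ...]. A call has 1 to 10 rows; each row shifts and turns the commanded pose from where the row before left it, along the tool's axes as they then stand; what a row does not reach is not made up. A row lasts 1/12 s, in which the tool goes at most 41.7 mm and 7.16 degrees, less where a joint would pass 70% of its speed; a pose out of reach is approached as far as the arm can. A call is refused whole if a number of a shift passes 41.7 or a number of a turn 0.125, either way. A call with a gripper value outside its range is refused whole. "grip" is the opening, from 0 (shut) to 1 (fully open), set as the call begins (left out, the last holds). The fingers move at their own pace and stop on an object; "grip_force" is the grip in N (left out, the last holds). Time passes only in rows, so rows that do not move let the fingers close. It gives the time, the measured TCP pose, the force and the opening at its end, in the units of the state.
- ctrl.get_obs(): the state, without advancing time (a new reading comes with each control period).
- optics.get_image(name): name is "scene" or "top" or "wrist"; returns a dict with "color" (384x512x3 uint8, red, green, blue), "range_z" (384x512 float32, m along the optical axis (not along the pixel's ray), 0 where there is no reading), "K" (3x3 intrinsics, pixels), "origin" and "orientation" of the camera in the world. Camera axes: x right, y down, z forward; pixel columns grow to the right and rows downward; lengths in m; the calibration is good to about 2 mm. A picture is of the moment at which its call begins.
- ctrl.job_done(): hands the job in, once; it reports no verdict.
Trained networks look in the newest picture that a camera, given by its name, has taken for a name from the list of things; names that differ only in an ending like _2 or _b are one class to them, and where a whole thing is asked for, a point or a joint stands for the part that bears it (a point fixed in the world has none). Each returns a list of dicts, best first, with "score" (0 to 1); they miss things now and then, are a little off and sometimes report something else, mostly with a low value. They report only what shows in the picture. A call takes as long as a camera call. They do not tell look-alikes from the thing itself.
- optics.regions_of(camera, target): "region" (384x512 bool, what is visible of it) and "uv" ([column, row] in pixels, amid what is visible of it).
- optics.mark_of(camera, target): "uv" ([column, row] in pixels: a listed point, or the origin of a listed thing).
The state is a dict: "time": time; "q": joint angles; "dq": joint speeds; "tau": joint torques, N m; "tool_pos": TCP position; "eef_rot": TCP orientation; "wrist_force": force on the tool from outside, world axes, zero at the start; "wrist_torque": the same for the moment, N m; "opening": finger opening in m.
Only numpy, scipy, OpenCV 4.12 (cv2) and the standard library are available. Lean on these libraries where they do the work, as an engineer would, in place of code of your own. Each camera call takes 0.05 s, during which the arm holds its last target.

## Working session

There is one attempt and no reset: what is moved stays moved. The work goes in short steps, Python scripts to look and compute and a tool call to move; the robot and the scene stay as the last step left them, time stands still between calls to the robot, and variables do not carry over. Pictures are saved under pics/ and viewed, and the job is handed in when it is done.

Besides the shell and the picture viewer there is one more tool, called after "Emit:" as name(argument=value, ...) on one line, values as JSON. play_rows: Moves the arm, as the interface text tells. Its arguments: {"type":"object","properties":{"plan":{"type":"array"},"grip":{"type":"number"},"grip_force":{"type":"number"}},"required":["plan"]}

```bash
ls; mkdir -p pics; cat > h.py <<'E'
import numpy as np, cv2
from rig import ctrl, optics
from scipy.spatial.transform import Rotation as R
def q2R(q): return R.from_quat([q[1],q[2],q[3],q[0]]).as_matrix()
def cloud(im):
    z=im["range_z"]; K=im["K"]; v,u=np.indices(z.shape)
    P=np.stack([(u-K[0,2])/K[0,0]*z,(v-K[1,2])/K[1,1]*z,z],-1)
    W=P@q2R(im["orientation"]).T+np.array(im["origin"]); W[z==0]=np.nan
    return W
def save(im,name,s=1.5):
    c=cv2.cvtColor(np.ascontiguousarray(im["color"]),cv2.COLOR_RGB2BGR)
    cv2.imwrite("pics/"+name+".png",cv2.resize(c,None,fx=s,fy=s,interpolation=cv2.INTER_CUBIC))
E
python3 - <<'E'
from h import *
o=ctrl.get_obs();print({k:np.round(v,3) for k,v in o.items()})
for n in ["scene","top","wrist"]:
    im=optics.get_image(n); save(im,n+"0"); print(n,im["origin"],im["orientation"],im["K"][0,0])
    np.savez("/tmp/"+n+".npz",**im)
print(ctrl.grip_point_offset, ctrl.get_obs()["time"])
E
```

```text
pics
{'time': np.float64(0.0), 'q': array([ 1.444,  0.041,  0.084, -0.   , -1.615, -0.334]), 'dq': array([-0.   , -0.001,  0.   , -0.   ,  0.   ,  0.001]), 'tau': array([-1.0000e-03, -3.6820e+01,  3.4741e+01,  6.9330e+00, -6.0000e-03,
        0.0000e+00]), 'tool_pos': array([0.267, 0.537, 0.23 ]), 'eef_rot': array([-0.001, -0.527,  0.85 , -0.001]), 'wrist_force': array([-0.418,  0.259,  0.181]), 'wrist_torque': array([-0.031,  0.015,  0.035]), 'opening': np.float64(0.085)}
scene [1.06276971 0.2776947  0.89311978] [-0.16249123  0.47496603  0.81973608 -0.27574742] 361.5456884668505
top [ 0.38718957 -0.01913827  1.24565123] [-0.03942548  0.71372092 -0.69800531  0.0428564 ] 422.2458360318959
wrist [0.33947308 0.50177661 0.37313915] [-0.08421902 -0.51995401  0.83936641  0.13423489] 296.18998958755105
0.0187 0.15
```

View pics/scene0.png

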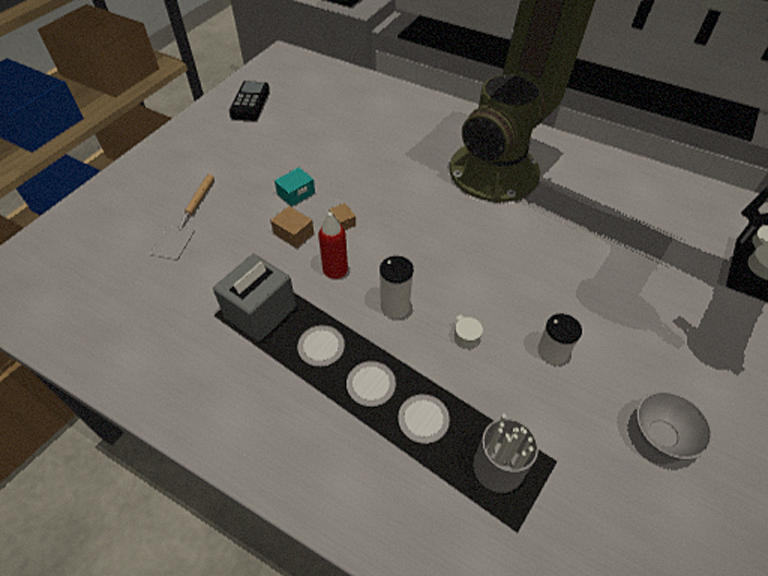

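View pics/top0.png

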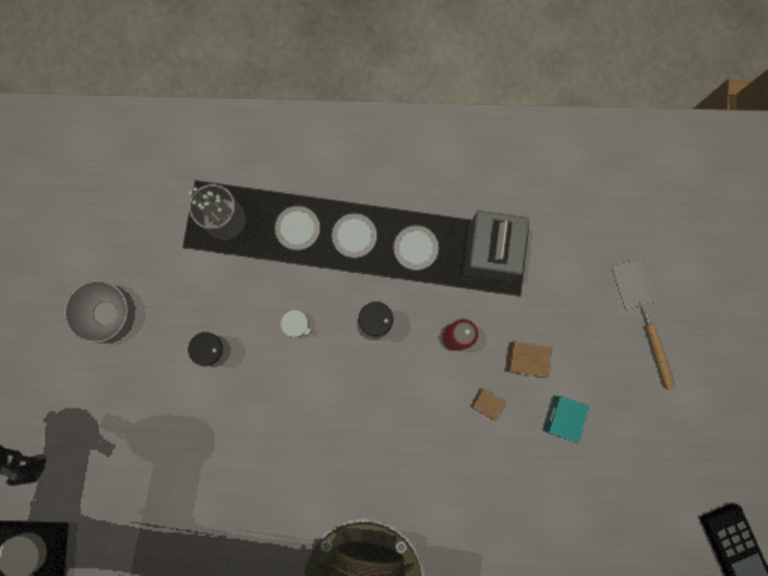

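```bash
python3 - <<'E'
from h import *
for cam in ["top","scene"]:
    im=np.load("/tmp/"+cam+".npz"); im=dict(im); W=cloud(im)
    for t in ["tall_cup_mid","short_cup_mid","carton_mid","dip_pot_mid","rest_1","straws","napkins","sauce_bottle_mid"]:
        for r in optics.regions_of(cam,t):
            m=r["region"]; p=W[m]; p=p[~np.isnan(p[:,0])]
            zt=np.percentile(p[:,2],95) if len(p) else 0
            top=p[p[:,2]>zt-0.006]
            print(cam,t,round(r["score"],2),np.round(r["uv"]),m.sum(),"zt",round(zt,4),"topmid",np.round((top.min(0)+top.max(0))/2,4),"ext",np.round(np.ptp(top,axis=0),3),"rgb",np.median(im["color"][m],0))
E
```

```text
top tall_cup_mid 0.6 [249. 212.] 427 zt 0.1274 topmid [ 0.4898 -0.0105  0.1263] ext [0.059 0.056 0.01 ] rgb [51. 50. 47.]
top carton_mid 0.96 [355. 243.] 611 zt 0.0477 topmid [ 0.4256 -0.3065  0.0472] ext [0.064 0.078 0.011] rgb [118.  94.  63.]
top carton_mid 0.6 [378. 280.] 611 zt 0.0472 topmid [ 0.3164 -0.376   0.0463] ext [0.082 0.069 0.01 ] rgb [ 48. 121. 111.]
top carton_mid 0.52 [325. 270.] 279 zt 0.0336 topmid [ 0.339  -0.2301  0.0325] ext [0.053 0.06  0.01 ] rgb [119.  95.  64.]
top dip_pot_mid 0.65 [199. 213.] 270 zt 0.0364 topmid [0.4859 0.1436 0.0348] ext [0.047 0.053 0.009] rgb [158. 163. 152.]
top rest_1 0.8 [277. 162.] 681 zt 0.0114 topmid [ 0.6433 -0.0868  0.0104] ext [0.086 0.087 0.01 ] rgb [155. 160. 151.]
top rest_1 0.69 [237. 156.] 692 zt 0.0112 topmid [0.6663 0.0361 0.0104] ext [0.089 0.087 0.01 ] rgb [156. 160. 151.]
top rest_1 0.61 [197. 151.] 658 zt 0.0117 topmid [0.677  0.15   0.0101] ext [0.086 0.087 0.009] rgb [156. 160. 150.]
top straws 0.91 [144. 142.] 1023 zt 0.1406 topmid [0.6929 0.2956 0.1425] ext [0.039 0.056 0.015] rgb [69. 67. 60.]
top napkins 0.86 
[... 769 characters left out ...]
zt 0.0462 topmid [ 0.3161 -0.3781  0.0451] ext [0.087 0.071 0.01 ] rgb [31. 94. 87.]
scene dip_pot_mid 0.69 [312. 223.] 353 zt 0.0357 topmid [0.4869 0.1434 0.0338] ext [0.051 0.051 0.007] rgb [178. 174. 158.]
scene rest_1 0.73 [282. 277.] 869 zt 0.0111 topmid [0.6788 0.1489 0.0093] ext [0.089 0.087 0.008] rgb [174. 168. 158.]
scene napkins 0.96 [172. 197.] 2026 zt 0.1152 topmid [ 0.6414 -0.2354  0.1192] ext [0.076 0.024 0.02 ] rgb [51. 51. 48.]
scene napkins 0.61 [212. 236.] 662 zt 0.0109 topmid [ 0.6449 -0.0873  0.0091] ext [0.09  0.086 0.008] rgb [171. 166. 156.]
scene sauce_bottle_mid 0.66 [222. 165.] 635 zt 0.1485 topmid [ 0.4692 -0.1685  0.1549] ext [0.02  0.021 0.023] rgb [77. 16. 14.]
```

```bash
cat >> h.py <<'E'
from scipy.optimize import least_squares
def onplane(im,uv,z):
    K=im["K"]; uv=np.atleast_2d(uv).astype(float)
    d=np.c_[(uv[:,0]-K[0,2])/K[0,0],(uv[:,1]-K[1,2])/K[1,1],np.ones(len(uv))]@q2R(im["orientation"]).T
    o=np.array(im["origin"]); t=(z-o[2])/d[:,2]; return (o+d*t[:,None])[:,:2]
def circ(p):
    r=least_squares(lambda x:np.hypot(p[:,0]-x[0],p[:,1]-x[1])-x[2],[*p.mean(0),0.03],loss="soft_l1",f_scale=0.002); return np.round(r.x,4)
def maskpts(m):
    c,_=cv2.findContours(m.astype(np.uint8),cv2.RETR_EXTERNAL,cv2.CHAIN_APPROX_NONE); return max(c,key=cv2.contourArea)[:,0,:]
def near(W,xy,r): return np.hypot(W[...,0]-xy[0],W[...,1]-xy[1])<r
def plan(xyz,yaw,n=None,pos=None,rot=None,step=38):
    """rows tool frame from current (or given) pose to xyz with tool down, jaw axis at yaw(mod pi)"""
    o=ctrl.get_obs(); p=np.array(o["tool_pos"]); M=q2R(o["eef_rot"])
    if pos is not None: p=np.array(pos)
    cur=np.arctan2(M[1,0],M[0,0]); 
    yaw=cur+(yaw-cur+np.pi/2)%np.pi-np.pi/2
    T=np.array([[np.cos(yaw),np.sin(yaw),0],[np.sin(yaw),-np.cos(yaw),0],[0,0,-1]])
    rv=R.from_matrix(M.T@T).as_rotvec(); off=M.T@(np.array(xyz)-p)*1000
    print("pos",np.round(p,4),"yaw",round(np.degrees(cur),2),"-> total offset(tool0)",np.round(off,1),"dr",np.round(rv,4),"dist",np.round(np.linalg.norm(off)))
    print(" off in target tool axes",np.round(T.T@(np.array(xyz)-p)*1000,1))
E
python3 - <<'E'
from h import *
for cam in ["top","scene"]:
    im=dict(np.load("/tmp/"+cam+".npz")); W=cloud(im); 
    hsv=cv2.cvtColor(im["color"],cv2.COLOR_RGB2HSV); V=im["color"].mean(-1)
    for nm,xy in [("Ry-",(.644,-.087)),("Rmid",(.666,.036)),("Ry+",(.678,.15))]:
        m=near(W,xy,.06)&(V>100); print(cam,nm,circ(onplane(im,maskpts(m),.008)))
    for nm,xy,h in [("tall",(.49,-.0105),.125),("short",(.433,.3),.085),("pot",(.486,.1434),.034)]:
        m=near(W,xy,.05)&(np.abs(W[...,2]-h)<.008); p=W[m]; print(cam,nm,circ(onplane(im,maskpts(m),h)),"mean",np.round(p.mean(0),4))
    for nm,xy in [("carton",(.426,-.306)),("small",(.339,-.23))]:
        h=.045 if nm=="carton" else .032
        m=near(W,xy,.055)&(np.abs(W[...,2]-h)<.008); 
        r=cv2.minAreaRect((onplane(im,maskpts(m),h)*1000).astype(np.float32)); print(cam,nm,r)
    print(cam,"table z",np.nanmedian(W[near(W,(.5,.06),.02)][:,2]))
E
```

```text
top Ry- [ 0.6436 -0.0882  0.0426]
top Rmid [0.6656 0.0352 0.0426]
top Ry+ [0.6786 0.1492 0.0424]
top tall [ 0.4891 -0.0122  0.0299] mean [ 0.4892 -0.0122  0.1238]
top short [0.4306 0.2987 0.0301] mean [0.4305 0.299  0.0839]
top pot [0.4847 0.1442 0.0249] mean [0.4844 0.1438 0.0329]
top carton ((426.4164123535156, -306.00494384765625), (72.74107360839844, 57.90205764770508), 81.36306762695312)
top small ((339.40972900390625, -230.25979614257812), (51.09666061401367, 41.31061553955078), 61.16212463378906)
top table z -0.0010194758877039023
scene Ry- [ 0.6433 -0.0894  0.0433]
scene Rmid [0.6654 0.0341 0.0433]
scene Ry+ [0.678  0.1482 0.0434]
scene tall [ 0.4936 -0.0109  0.0308] mean [ 0.4935 -0.011   0.1241]
scene short [0.4352 0.2992 0.0309] mean [0.435  0.2994 0.0841]
scene pot [0.4872 0.144  0.0258] mean [0.4865 0.1436 0.0332]
scene carton ((429.9299011230469, -304.0135192871094), (78.56014251708984, 61.491920471191406), 81.6409683227539)
scene small ((342.66937255859375, -228.57781982421875), (56.384376525878906, 42.21873092651367), 61.36787796020508)
scene table z -6.612482038997891e-05
```

View pics/wrist0.png

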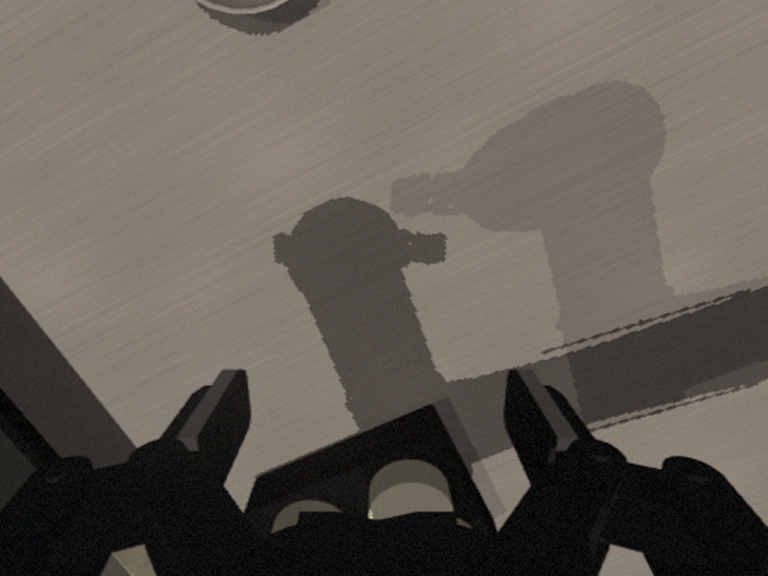

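```bash
python3 - <<'E'
from h import *
im=dict(np.load("/tmp/top.npz")); W=cloud(im)
V=im["color"].mean(-1)
m=((V<45)&near(W,(.66,.03),.36)&(W[...,0]>.56)).astype(np.uint8)
m=cv2.morphologyEx(m,cv2.MORPH_CLOSE,np.ones((25,25)))
p=maskpts(m); 
x=onplane(im,p,.004); r=cv2.minAreaRect((x*1000).astype(np.float32)); print(r)
# near-edge (small x) line between y -.15 and .2
for sgn in (-1,1):
    b=[]
    for y in np.arange(-.12,.2,.01):
        s=x[np.abs(x[:,1]-y)<.006]
        if len(s): b.append([y,(s[:,0].min() if sgn<0 else s[:,0].max())])
    b=np.array(b); c=np.polyfit(b[:,0],b[:,1],1); print(sgn,c,"angle",90-np.degrees(np.arctan(c[0])), "resid",np.std(b[:,1]-np.polyval(c,b[:,0])))
plan([.491,-.0115,.2],np.radians(171.5))
E
```

```text
((665.1197509765625, 31.444793701171875), (674.6365356445312, 142.10365295410156), 83.08503723144531)
-1 [0.12376855 0.59112005] angle 82.94446578698586 resid 0.0008527198402525942
1 [0.1222118  0.72496936] angle 83.03233179876628 resid 0.0008274399225706334
pos [0.2668 0.5374 0.2313] yaw -116.4 -> total offset(tool0) [ 392.  -444.9   31.3] dr [-1.0000e-04 -0.0000e+00  1.2584e+00] dist 594.0
 off in target tool axes [-302.9 -509.7   31.3]
```

Emit:
play_rows(plan=[{"offset": [0, 0, 0], "dr": [0, 0, 0.1232]}, {"offset": [0, 0, 0], "dr": [0, 0, 0.1232]}, {"offset": [0, 0, 0], "dr": [0, 0, 0.1232]}, {"offset": [0, 0, 0], "dr": [0, 0, 0.1232]}, {"offset": [0, 0, 0], "dr": [0, 0, 0.1232]}, {"offset": [0, 0, 0], "dr": [0, 0, 0.1232]}, {"offset": [0, 0, 0], "dr": [0, 0, 0.1232]}, {"offset": [0, 0, 0], "dr": [0, 0, 0.1232]}, {"offset": [0, 0, 0], "dr": [0, 0, 0.1232]}, {"offset": [0, 0, 0], "dr": [0, 0, 0.1232]}], grip=1)

```text
time: 1.78
tool_pos: [0.2668, 0.5374, 0.2313]
eef_rot: [-0.0, 0.064, 0.998, -0.0]
wrist_force: [0.3, 0.4, 0.6]
opening: 0.0854
```

```bash
python3 - <<'E'
from h import *
plan([.491,-.0115,.2],np.radians(173)); print(ctrl.get_obs()["q"])
E
```

```text
pos [0.2668 0.5374 0.2313] yaw 172.66 -> total offset(tool0) [-292.5 -515.8   31.3] dr [-0.0001 -0.     -0.0059] dist 594.0
 off in target tool axes [-289.5 -517.5   31.3]
[ 1.44372074e+00  4.01992976e-02  8.47975092e-02 -2.59665268e-05
 -1.61548078e+00 -1.57179323e+00]
```

Emit:
play_rows(plan=[{"offset": [-14.6, -25.8, 1.5], "dr": [0, 0, 0]}, {"offset": [-14.6, -25.8, 1.5], "dr": [0, 0, 0]}, {"offset": [-14.6, -25.8, 1.5], "dr": [0, 0, 0]}, {"offset": [-14.6, -25.8, 1.5], "dr": [0, 0, 0]}, {"offset": [-14.6, -25.8, 1.5], "dr": [0, 0, 0]}, {"offset": [-14.6, -25.8, 1.5], "dr": [0, 0, 0]}, {"offset": [-14.6, -25.8, 1.5], "dr": [0, 0, 0]}, {"offset": [-14.6, -25.8, 1.5], "dr": [0, 0, 0]}, {"offset": [-14.6, -25.8, 1.5], "dr": [0, 0, 0]}, {"offset": [-14.6, -25.8, 1.5], "dr": [0, 0, 0]}])

```text
time: 2.62
tool_pos: [0.3806, 0.2622, 0.2165]
eef_rot: [0.0, 0.061, 0.998, 0.0]
wrist_force: [0.1, -0.0, -0.2]
opening: 0.0852
```

Emit:
play_rows(plan=[{"offset": [-14.6, -25.8, 1.5], "dr": [0, 0, 0]}, {"offset": [-14.6, -25.8, 1.5], "dr": [0, 0, 0]}, {"offset": [-14.6, -25.8, 1.5], "dr": [0, 0, 0]}, {"offset": [-14.6, -25.8, 1.5], "dr": [0, 0, 0]}, {"offset": [-14.6, -25.8, 1.5], "dr": [0, 0, 0]}, {"offset": [-14.6, -25.8, 1.5], "dr": [0, 0, 0]}, {"offset": [-14.6, -25.8, 1.5], "dr": [0, 0, 0]}, {"offset": [-14.6, -25.8, 1.5], "dr": [0, 0, 0]}, {"offset": [-14.6, -25.8, 1.5], "dr": [0, 0, 0]}, {"offset": [0, 0, 0], "dr": [0, 0, 0]}])

```text
time: 3.45
tool_pos: [0.4832, 0.0134, 0.2024]
eef_rot: [-0.0, 0.063, 0.998, -0.001]
wrist_force: [-1.0, 1.2, 0.3]
opening: 0.0856
```

```bash
python3 - <<'E'
from h import *
plan([.491,-.0115,.07],np.radians(173))
im=optics.get_image("wrist"); save(im,"w1"); W=cloud(im); V=im["color"].mean(-1)
m=near(W,(.491,-.0115),.06)&(np.abs(W[...,2]-.125)<.008); p=onplane(im,maskpts(m),.125); print(circ(p))
for nm,xy in [("Ry-",(.644,-.087)),("Rmid",(.666,.036)),("Ry+",(.678,.15))]:
    m=near(W,xy,.06)&(V>100); print(nm,m.sum())
    if m.sum()>500: print(circ(onplane(im,maskpts(m),.008)))
E
```

```text
pos [0.4832 0.0134 0.2024] yaw 172.77 -> total offset(tool0) [-11.  -23.6 132.4] dr [-0.0013 -0.0006 -0.004 ] dist 135.0
 off in target tool axes [-10.8 -23.8 132.4]
[ 0.4888 -0.0141  0.0305]
Ry- 5648
[ 0.6432 -0.0891  0.0441]
Rmid 4006
[0.6653 0.0343 0.0441]
Ry+ 1268
[0.6896 0.1341 0.0309]
```

View pics/w1.png

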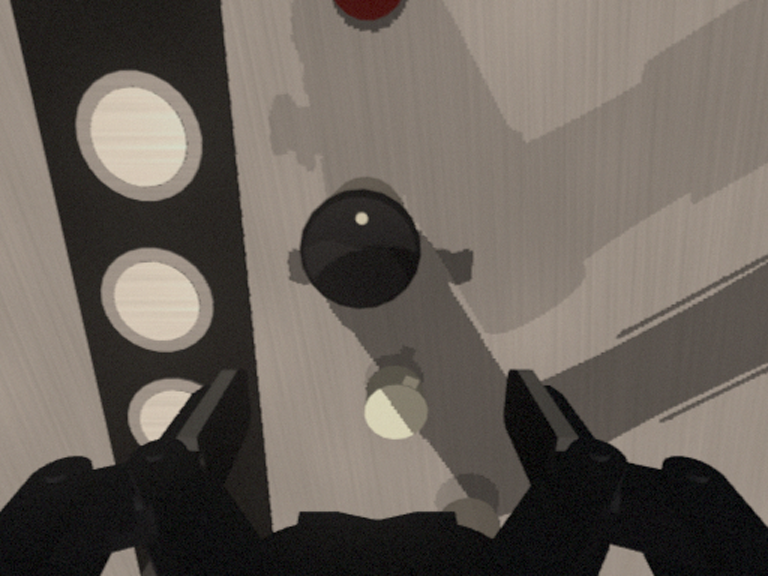

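Emit:
play_rows(plan=[{"offset": [-3.2, -8.3, 0], "dr": [0, 0, 0]}, {"offset": [-3.2, -8.3, 0], "dr": [0, 0, 0]}, {"offset": [-3.1, -8.3, 0], "dr": [0, 0, 0]}, {"offset": [0, 0, 0], "dr": [0, 0, 0]}, {"offset": [0, 0, 0], "dr": [0, 0, 0]}])

```text
time: 3.92
tool_pos: [0.4889, -0.0089, 0.2029]
eef_rot: [0.0, 0.061, 0.998, -0.0]
wrist_force: [-0.8, 0.3, 0.3]
opening: 0.0851
```

```bash
python3 - <<'E'
from h import *
plan([.4895,-.0125,.07],np.radians(173))
E
```

```text
pos [ 0.4889 -0.0089  0.2029] yaw 172.99 -> total offset(tool0) [ -1.1  -3.5 132.9] dr [ 0.      0.0001 -0.0001] dist 133.0
 off in target tool axes [ -1.1  -3.5 132.9]
```

Emit:
play_rows(plan=[{"offset": [-1.1, -3.5, 10], "dr": [0, 0, 0]}, {"offset": [0, 0, 18], "dr": [0, 0, 0]}, {"offset": [0, 0, 20], "dr": [0, 0, 0]}, {"offset": [0, 0, 20], "dr": [0, 0, 0]}, {"offset": [0, 0, 20], "dr": [0, 0, 0]}, {"offset": [0, 0, 20], "dr": [0, 0, 0]}, {"offset": [0, 0, 15], "dr": [0, 0, 0]}, {"offset": [0, 0, 9.9], "dr": [0, 0, 0]}, {"offset": [0, 0, 0], "dr": [0, 0, 0]}])

```text
time: 4.67
tool_pos: [0.4879, -0.0125, 0.067]
eef_rot: [-0.002, 0.061, 0.998, -0.001]
wrist_force: [-0.8, 0.0, 0.2]
opening: 0.0854
```

Emit:
play_rows(plan=[{"offset": [0, 0, 0], "dr": [0, 0, 0]}, {"offset": [0, 0, 0], "dr": [0, 0, 0]}, {"offset": [0, 0, 0], "dr": [0, 0, 0]}, {"offset": [0, 0, 0], "dr": [0, 0, 0]}, {"offset": [0, 0, 0], "dr": [0, 0, 0]}, {"offset": [0, 0, 0], "dr": [0, 0, 0]}, {"offset": [0, 0, 0], "dr": [0, 0, 0]}, {"offset": [0, 0, 0], "dr": [0, 0, 0]}], grip=0, grip_force=35)

```text
time: 5.33
tool_pos: [0.4901, -0.0123, 0.0714]
eef_rot: [0.001, 0.061, 0.998, 0.0]
wrist_force: [-2.7, 0.0, 5.9]
opening: 0.061
```

```bash
python3 - <<'E'
from h import *
im=optics.get_image("wrist"); save(im,"w2",1.2)
im=optics.get_image("scene"); save(im,"s2",1.5)
plan([.6783,.1487,.08],np.radians(173))
E
```

```text
pos [ 0.4901 -0.0123  0.0714] yaw 173.02 -> total offset(tool0) [-167.2  182.7   -8.2] dr [0.0004 0.0019 0.0003] dist 248.0
 off in target tool axes [-167.2  182.7   -8.6]
```

View pics/w2.png

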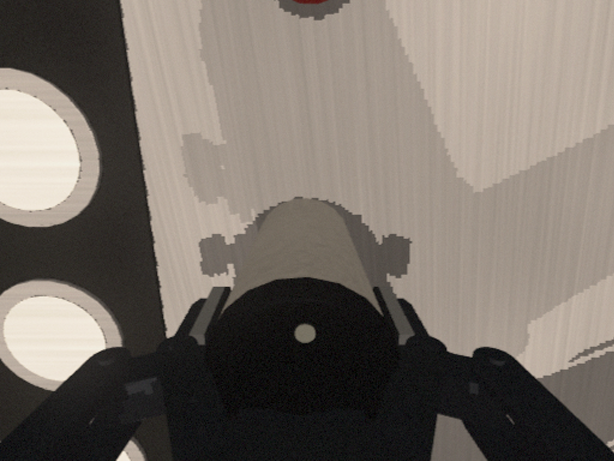

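View pics/s2.png

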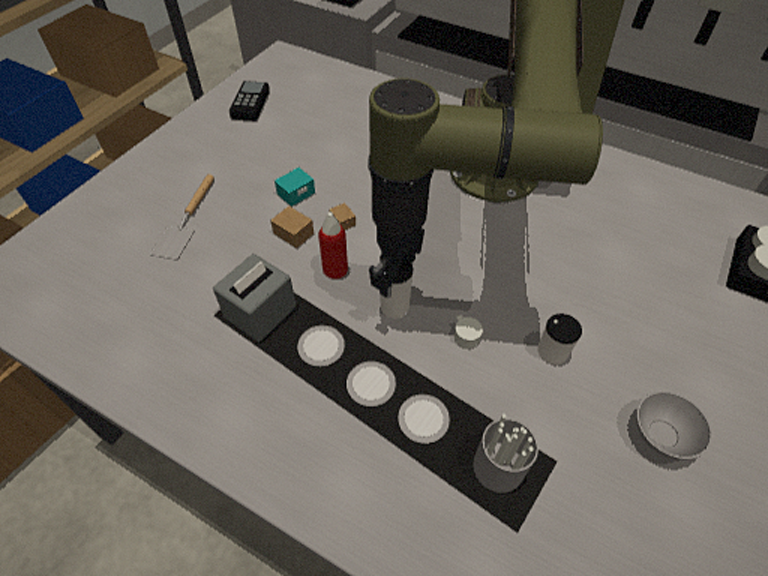

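Emit:
play_rows(plan=[{"offset": [0, 0, -3], "dr": [0, 0, 0]}, {"offset": [0, 0, -7], "dr": [0, 0, 0]}, {"offset": [0, 0, -12], "dr": [0, 0, 0]}, {"offset": [0, 0, -15], "dr": [0, 0, 0]}, {"offset": [-2, 2.2, -10], "dr": [0, 0, 0]}, {"offset": [-5, 5.5, -4], "dr": [0, 0, 0]}, {"offset": [-9, 9.8, 0], "dr": [0, 0, 0]}, {"offset": [-13, 14.2, 0], "dr": [0, 0, 0]}, {"offset": [-15, 16.4, 0], "dr": [0, 0, 0]}, {"offset": [-15, 16.4, 0], "dr": [0, 0, 0]}])

```text
time: 6.27
tool_pos: [0.5568, 0.0455, 0.1206]
eef_rot: [-0.0, 0.061, 0.998, 0.0]
wrist_force: [0.8, 0.5, -3.7]
opening: 0.0608
```

Emit:
play_rows(plan=[{"offset": [-15, 16.4, 0], "dr": [0, 0, 0]}, {"offset": [-15, 16.4, 0], "dr": [0, 0, 0]}, {"offset": [-15, 16.4, 0], "dr": [0, 0, 0]}, {"offset": [-15, 16.4, 0], "dr": [0, 0, 0]}, {"offset": [-15, 16.4, 0], "dr": [0, 0, 0]}, {"offset": [-13, 14.2, 0], "dr": [0, 0, 0]}, {"offset": [-9, 9.8, 0], "dr": [0, 0, 0]}, {"offset": [-5, 5.5, 0], "dr": [0, 0, 0]}, {"offset": [-3, 3.3, 0], "dr": [0, 0, 0]}, {"offset": [0, 0, 0], "dr": [0, 0, 0]}])

```text
time: 7.1
tool_pos: [0.6743, 0.146, 0.12]
eef_rot: [-0.001, 0.061, 0.998, -0.0]
wrist_force: [-0.5, -1.0, -4.8]
opening: 0.0609
```

Emit:
play_rows(plan=[{"offset": [0, 0, 0], "dr": [0, 0, 0]}, {"offset": [0, 0, 0], "dr": [0, 0, 0]}])

```text
time: 7.27
tool_pos: [0.6738, 0.1452, 0.1211]
eef_rot: [-0.0, 0.061, 0.998, -0.0]
wrist_force: [1.0, 0.4, -3.7]
opening: 0.0607
```

```bash
python3 - <<'E'
from h import *
print(ctrl.get_obs()["wrist_force"])
plan([.6783,.1487,.08],np.radians(173))
for cam in ["top","scene"]:
    im=optics.get_image(cam); W=cloud(im); save(im,"s3"+cam)
    V=im["color"].mean(-1)
    if cam=="scene":
        p=W[near(W,(.678,.149),.05)&(W[...,2]>.03)&(W[...,2]<.10)&(V>60)]; print(len(p),p[:,2].min(),p[:,2].max())
E
```

```text
[ 1.0298471   0.39427322 -3.6842948 ]
pos [0.6738 0.1452 0.1211] yaw 172.99 -> total offset(tool0) [-4.   4.  41.1] dr [-0.0001 -0.     -0.0001] dist 41.0
 off in target tool axes [-4.   4.  41.1]
180 0.04927930305953987 0.09985608726167738
```

View pics/s3scene.png

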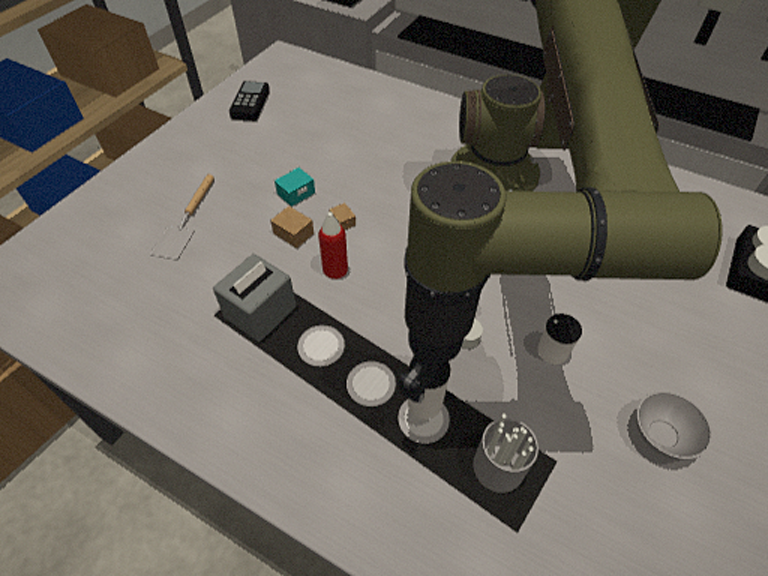

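Emit:
play_rows(plan=[{"offset": [-2, 2, 0], "dr": [0, 0, 0]}, {"offset": [-2, 2, 4], "dr": [0, 0, 0]}, {"offset": [0, 0, 8], "dr": [0, 0, 0]}, {"offset": [0, 0, 10], "dr": [0, 0, 0]}, {"offset": [0, 0, 8], "dr": [0, 0, 0]}, {"offset": [0, 0, 5], "dr": [0, 0, 0]}, {"offset": [0, 0, 2], "dr": [0, 0, 0]}, {"offset": [0, 0, 1], "dr": [0, 0, 0]}, {"offset": [0, 0, 0], "dr": [0, 0, 0]}, {"offset": [0, 0, 0], "dr": [0, 0, 0]}])

```text
time: 8.2
tool_pos: [0.6789, 0.1491, 0.0835]
eef_rot: [0.0, 0.061, 0.998, 0.0]
wrist_force: [0.2, -0.8, -3.0]
opening: 0.0605
```

```bash
python3 - <<'E'
from h import *
print(ctrl.get_obs()["wrist_force"])
plan([.6783,.1487,.0794],np.radians(173))
E
```

```text
[ 0.20397068 -0.75627383 -3.02842506]
pos [0.6789 0.1491 0.0835] yaw 173.01 -> total offset(tool0) [ 0.5 -0.5  4.1] dr [0.0002 0.0008 0.0002] dist 4.0
 off in target tool axes [ 0.5 -0.5  4.1]
```

Emit:
play_rows(plan=[{"offset": [0.4, -0.3, 1.5], "dr": [0, 0, 0]}, {"offset": [0, 0, 1.5], "dr": [0, 0, 0]}, {"offset": [0, 0, 0.8], "dr": [0, 0, 0]}, {"offset": [0, 0, 0], "dr": [0, 0, 0]}, {"offset": [0, 0, 0], "dr": [0, 0, 0]}, {"offset": [0, 0, 0], "dr": [0, 0, 0]}])

```text
time: 8.7
tool_pos: [0.6783, 0.1489, 0.0796]
eef_rot: [0.0, 0.061, 0.998, 0.0]
wrist_force: [-1.4, 0.1, -1.1]
opening: 0.0609
```

```bash
python3 - <<'E'
from h import *
print(ctrl.get_obs()["wrist_force"])
plan([.6783,.1487,.0794],np.radians(173))
im=optics.get_image("scene"); save(im,"s4")
c=im["color"][225:310,230:330]; cv2.imwrite("pics/s4c.png",cv2.resize(c[...,::-1],None,fx=6,fy=6,interpolation=cv2.INTER_CUBIC))
E
```

```text
[-1.37361497  0.07574046 -1.05080474]
pos [0.6783 0.1489 0.0796] yaw 173.01 -> total offset(tool0) [-0.1 -0.2  0.2] dr [0.0001 0.0005 0.0002] dist 0.0
 off in target tool axes [-0.1 -0.2  0.2]
```

View pics/s4c.png

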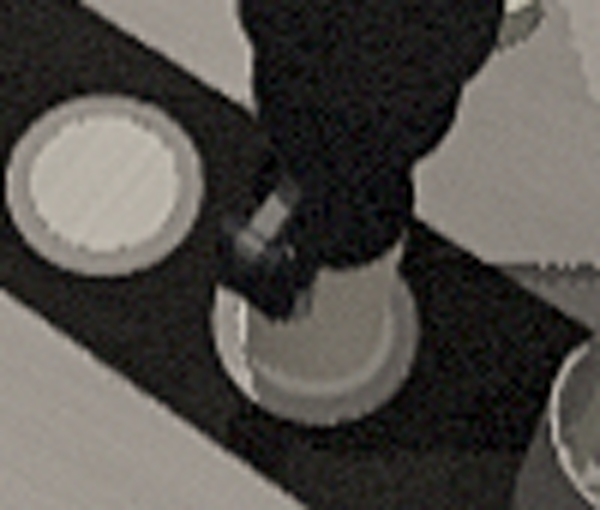

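Emit:
play_rows(plan=[{"offset": [0, 0, 0.5], "dr": [0, 0, 0]}, {"offset": [0, 0, 0], "dr": [0, 0, 0]}, {"offset": [0, 0, 0], "dr": [0, 0, 0]}])

```text
time: 9.0
tool_pos: [0.6783, 0.1489, 0.0795]
eef_rot: [0.0, 0.061, 0.998, 0.0]
wrist_force: [-3.6, -0.0, 3.2]
opening: 0.0607
```

Emit:
play_rows(plan=[{"offset": [0, 0, 0], "dr": [0, 0, 0]}, {"offset": [0, 0, 0], "dr": [0, 0, 0]}, {"offset": [0, 0, 0], "dr": [0, 0, 0]}, {"offset": [0, 0, 0], "dr": [0, 0, 0]}, {"offset": [0, 0, 0], "dr": [0, 0, 0]}, {"offset": [0, 0, 0], "dr": [0, 0, 0]}], grip=1)

```text
time: 9.5
tool_pos: [0.6782, 0.1488, 0.0785]
eef_rot: [0.0, 0.061, 0.998, -0.0]
wrist_force: [0.0, -0.5, -0.6]
opening: 0.0857
```

Emit:
play_rows(plan=[{"offset": [0, 0, -5], "dr": [0, 0, 0]}, {"offset": [0, 0, -15], "dr": [0, 0, 0]}, {"offset": [0, 0, -20], "dr": [0, 0, 0]}, {"offset": [0, 0, -25], "dr": [0, 0, 0]}, {"offset": [0, 0, -25], "dr": [0, 0, 0]}, {"offset": [0, 0, -20], "dr": [0, 0, 0]}, {"offset": [0, 0, 0], "dr": [0, 0, 0]}, {"offset": [0, 0, 0], "dr": [0, 0, 0]}])

```text
time: 10.17
tool_pos: [0.6788, 0.1491, 0.1909]
eef_rot: [0.002, 0.061, 0.998, 0.001]
wrist_force: [-0.3, 0.1, -0.7]
opening: 0.0851
```

```bash
python3 - <<'E'
from h import *
im=optics.get_image("scene"); save(im,"s5")
W=cloud(im); m=near(W,(.678,.149),.06)&(np.abs(W[...,2]-.133)<.006); print(m.sum(), circ(onplane(im,maskpts(m),.133)) if m.sum()>50 else 0)
plan([.433,.299,.19],np.radians(173))
E
```

```text
400 [0.6797 0.1516 0.0284]
pos [0.6782 0.149  0.1889] yaw 173.01 -> total offset(tool0) [261.6 119.   -1.1] dr [0.0007 0.0004 0.0002] dist 287.0
 off in target tool axes [261.6 119.   -1.1]
```

View pics/s5.png

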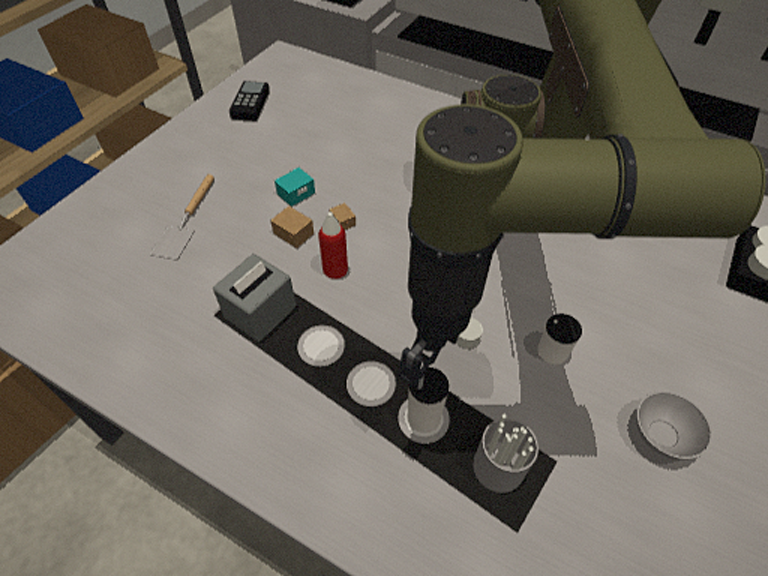

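Emit:
play_rows(plan=[{"offset": [15, 7, 0], "dr": [0, 0, 0]}, {"offset": [28, 12.5, 0], "dr": [0, 0, 0]}, {"offset": [31, 14, 0], "dr": [0, 0, 0]}, {"offset": [31, 14, 0], "dr": [0, 0, 0]}, {"offset": [31, 14, 0], "dr": [0, 0, 0]}, {"offset": [31, 14, 0], "dr": [0, 0, 0]}, {"offset": [31, 14, 0], "dr": [0, 0, 0]}, {"offset": [30, 14, 0], "dr": [0, 0, 0]}, {"offset": [20, 9, 0], "dr": [0, 0, 0]}, {"offset": [13, 6.5, 0], "dr": [0, 0, 0]}])

```text
time: 11.05
tool_pos: [0.4313, 0.2994, 0.1875]
eef_rot: [-0.001, 0.06, 0.998, -0.0]
wrist_force: [0.5, -1.0, 0.6]
opening: 0.085
```

Emit:
play_rows(plan=[{"offset": [0, 0, 0], "dr": [0, 0, 0]}, {"offset": [0, 0, 0], "dr": [0, 0, 0]}])

```text
time: 11.22
tool_pos: [0.4329, 0.2988, 0.1877]
eef_rot: [-0.0, 0.06, 0.998, -0.001]
wrist_force: [1.8, 0.1, -0.5]
opening: 0.0855
```

```bash
python3 - <<'E'
from h import *
im=optics.get_image("wrist"); save(im,"w6",1.2); W=cloud(im)
for h in (.085,):
    m=near(W,(.433,.299),.06)&(np.abs(W[...,2]-h)<.008); print(circ(onplane(im,maskpts(m),h)))
im=optics.get_image("scene"); W=cloud(im)
m=near(W,(.678,.149),.06)&(np.abs(W[...,2]-.133)<.007); print("tall",m.sum(), circ(onplane(im,maskpts(m),.133)))
plan([.4315,.2985,.032],np.radians(173))
E
```

```text
[0.4302 0.2977 0.0306]
tall 519 [0.6797 0.1487 0.0305]
pos [0.4338 0.2983 0.1878] yaw 172.99 -> total offset(tool0) [  2.2   0.2 155.8] dr [-0.0013 -0.0006 -0.0001] dist 156.0
 off in target tool axes [  2.3  -0.  155.8]
```

View pics/w6.png

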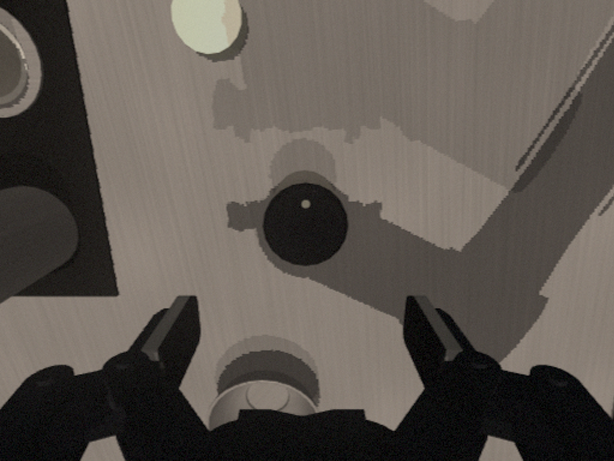

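Emit:
play_rows(plan=[{"offset": [2.5, 0, 10], "dr": [0, 0, 0]}, {"offset": [0, 0, 20], "dr": [0, 0, 0]}, {"offset": [0, 0, 22], "dr": [0, 0, 0]}, {"offset": [0, 0, 22], "dr": [0, 0, 0]}, {"offset": [0, 0, 22], "dr": [0, 0, 0]}, {"offset": [0, 0, 22], "dr": [0, 0, 0]}, {"offset": [0, 0, 18], "dr": [0, 0, 0]}, {"offset": [0, 0, 13], "dr": [0, 0, 0]}, {"offset": [0, 0, 6.5], "dr": [0, 0, 0]}, {"offset": [0, 0, 0], "dr": [0, 0, 0]}])

```text
time: 12.15
tool_pos: [0.4305, 0.2975, 0.0306]
eef_rot: [-0.001, 0.062, 0.998, -0.002]
wrist_force: [-0.1, -1.0, 0.9]
opening: 0.0858
```

Emit:
play_rows(plan=[{"offset": [0, 0, 0], "dr": [0, 0, 0]}, {"offset": [0, 0, 0], "dr": [0, 0, 0]}, {"offset": [0, 0, 0], "dr": [0, 0, 0]}, {"offset": [0, 0, 0], "dr": [0, 0, 0]}, {"offset": [0, 0, 0], "dr": [0, 0, 0]}, {"offset": [0, 0, 0], "dr": [0, 0, 0]}, {"offset": [0, 0, 0], "dr": [0, 0, 0]}, {"offset": [0, 0, 0], "dr": [0, 0, 0]}], grip=0, grip_force=35)

```text
time: 12.82
tool_pos: [0.4315, 0.2995, 0.0344]
eef_rot: [0.001, 0.061, 0.998, 0.001]
wrist_force: [-1.9, -0.4, 5.4]
opening: 0.0609
```

```bash
python3 - <<'E'
from h import *
plan([.6435,-.0888,.16],np.radians(173))
E
```

```text
pos [0.4315 0.2995 0.0344] yaw 173.03 -> total offset(tool0) [-257.7 -359.6 -125.8] dr [0.0012 0.0013 0.0005] dist 460.0
 off in target tool axes [-257.7 -359.6 -125.6]
```

Emit:
play_rows(plan=[{"offset": [0, 0, -3], "dr": [0, 0, 0]}, {"offset": [0, 0, -8], "dr": [0, 0, 0]}, {"offset": [0, 0, -14], "dr": [0, 0, 0]}, {"offset": [0, 0, -20], "dr": [0, 0, 0]}, {"offset": [-2.3, -3.3, -18], "dr": [0, 0, 0]}, {"offset": [-4.7, -6.5, -12], "dr": [0, 0, 0]}, {"offset": [-8.2, -11.4, 0], "dr": [0, 0, 0]}, {"offset": [-11.7, -16.3, 0], "dr": [0, 0, 0]}, {"offset": [-14.6, -20.3, 0], "dr": [0, 0, 0]}, {"offset": [-14.6, -20.3, 0], "dr": [0, 0, 0]}])

```text
time: 13.65
tool_pos: [0.4773, 0.2136, 0.1078]
eef_rot: [-0.0, 0.061, 0.998, -0.0]
wrist_force: [1.5, 0.5, -2.9]
opening: 0.0611
```

Emit:
play_rows(plan=[{"offset": [-14.6, -20.3, 0], "dr": [0, 0, 0]}, {"offset": [-14.6, -20.3, 0], "dr": [0, 0, 0]}, {"offset": [-14.6, -20.3, 0], "dr": [0, 0, 0]}, {"offset": [-14.6, -20.3, 0], "dr": [0, 0, 0]}, {"offset": [-14.6, -20.3, 0], "dr": [0, 0, 0]}, {"offset": [-14.6, -20.3, 0], "dr": [0, 0, 0]}, {"offset": [-14.6, -20.3, 0], "dr": [0, 0, 0]}, {"offset": [-14.6, -20.3, 0], "dr": [0, 0, 0]}, {"offset": [-14.6, -20.3, 0], "dr": [0, 0, 0]}, {"offset": [-14.6, -20.3, 0], "dr": [0, 0, 0]}])

```text
time: 14.48
tool_pos: [0.5975, -0.0062, 0.1075]
eef_rot: [-0.001, 0.061, 0.998, -0.0]
wrist_force: [0.7, 0.2, -2.9]
opening: 0.0612
```

Emit:
play_rows(plan=[{"offset": [-14.6, -20.3, 0], "dr": [0, 0, 0]}, {"offset": [-14.6, -20.3, 0], "dr": [0, 0, 0]}, {"offset": [-11.7, -16.3, 0], "dr": [0, 0, 0]}, {"offset": [-8.2, -11.4, 0], "dr": [0, 0, 0]}, {"offset": [-4.7, -6.5, 0], "dr": [0, 0, 0]}, {"offset": [-2.3, -3.3, 0], "dr": [0, 0, 0]}, {"offset": [0, 0, 0], "dr": [0, 0, 0]}, {"offset": [0, 0, 0], "dr": [0, 0, 0]}, {"offset": [0, 0, 0], "dr": [0, 0, 0]}])

```text
time: 15.23
tool_pos: [0.6435, -0.088, 0.1083]
eef_rot: [0.0, 0.06, 0.998, 0.0]
wrist_force: [-0.0, 0.4, -2.6]
opening: 0.0608
```

```bash
python3 - <<'E'
from h import *
plan([.6435,-.0888,.0415],np.radians(173))
im=optics.get_image("scene"); save(im,"s7"); W=cloud(im); V=im["color"].mean(-1)
p=W[near(W,(.6435,-.089),.04)&(W[...,2]>.02)&(V>60)]; print(len(p),np.percentile(p[:,2],[1,50,99]))
print(ctrl.get_obs()["wrist_force"])
E
```

```text
pos [ 0.6435 -0.088   0.1083] yaw 173.07 -> total offset(tool0) [-0.1 -0.8 66.8] dr [0.0002 0.0001 0.0012] dist 67.0
 off in target tool axes [-0.1 -0.8 66.8]
361 [0.07517315 0.12229154 0.51715011]
[ 0.96229245 -0.3273424  -3.14102896]
```

View pics/s7.png

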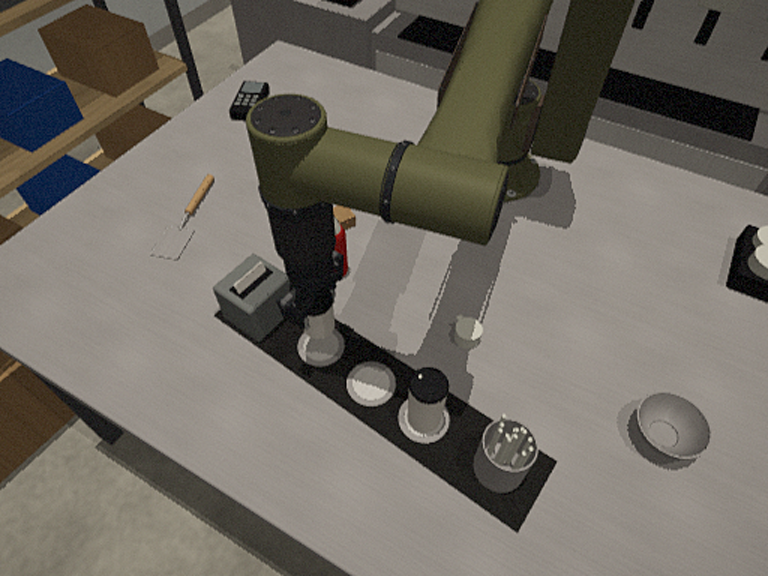

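Emit:
play_rows(plan=[{"offset": [-0.1, -0.8, 4], "dr": [0, 0, 0]}, {"offset": [0, 0, 9], "dr": [0, 0, 0]}, {"offset": [0, 0, 13], "dr": [0, 0, 0]}, {"offset": [0, 0, 14], "dr": [0, 0, 0]}, {"offset": [0, 0, 10], "dr": [0, 0, 0]}, {"offset": [0, 0, 7], "dr": [0, 0, 0]}, {"offset": [0, 0, 4], "dr": [0, 0, 0]}, {"offset": [0, 0, 2], "dr": [0, 0, 0]}, {"offset": [0, 0, 0], "dr": [0, 0, 0]}, {"offset": [0, 0, 0], "dr": [0, 0, 0]}])

```text
time: 16.12
tool_pos: [0.644, -0.0898, 0.0457]
eef_rot: [0.0, 0.061, 0.998, -0.0]
wrist_force: [-0.9, -0.2, -2.8]
opening: 0.0611
```

Emit:
play_rows(plan=[{"offset": [0, 0, 0.8], "dr": [0, 0, 0]}, {"offset": [0, 0, 0.8], "dr": [0, 0, 0]}, {"offset": [0, 0, 0], "dr": [0, 0, 0]}, {"offset": [0, 0, 0], "dr": [0, 0, 0]}])

```text
time: 16.45
tool_pos: [0.6437, -0.0897, 0.0437]
eef_rot: [0.0, 0.061, 0.998, -0.0]
wrist_force: [0.2, -0.2, -3.4]
opening: 0.0608
```

Emit:
play_rows(plan=[{"offset": [0.1, 0.8, 0.7], "dr": [0, 0, 0]}, {"offset": [0, 0, 0.7], "dr": [0, 0, 0]}, {"offset": [0, 0, 0], "dr": [0, 0, 0]}, {"offset": [0, 0, 0], "dr": [0, 0, 0]}])

```text
time: 16.78
tool_pos: [0.6438, -0.0889, 0.0425]
eef_rot: [0.0, 0.061, 0.998, -0.0]
wrist_force: [-1.3, -0.0, -0.4]
opening: 0.061
```

Emit:
play_rows(plan=[{"offset": [0, 0, 0.7], "dr": [0, 0, 0]}, {"offset": [0, 0, 0], "dr": [0, 0, 0]}, {"offset": [0, 0, 0], "dr": [0, 0, 0]}])

```text
time: 17.03
tool_pos: [0.6438, -0.089, 0.0424]
eef_rot: [0.0, 0.061, 0.998, -0.0]
wrist_force: [-4.3, 0.9, 5.7]
opening: 0.0612
```

Contact; release and rise high before heading for the carton.

Emit:
play_rows(plan=[{"offset": [0, 0, 0], "dr": [0, 0, 0]}, {"offset": [0, 0, 0], "dr": [0, 0, 0]}, {"offset": [0, 0, 0], "dr": [0, 0, 0]}, {"offset": [0, 0, 0], "dr": [0, 0, 0]}, {"offset": [0, 0, 0], "dr": [0, 0, 0]}, {"offset": [0, 0, 0], "dr": [0, 0, 0]}], grip=1)

```text
time: 17.53
tool_pos: [0.6437, -0.089, 0.0413]
eef_rot: [-0.0, 0.061, 0.998, -0.0]
wrist_force: [-0.3, -0.2, -0.5]
opening: 0.0857
```

Emit:
play_rows(plan=[{"offset": [0, 0, -5], "dr": [0, 0, 0]}, {"offset": [0, 0, -15], "dr": [0, 0, 0]}, {"offset": [0, 0, -25], "dr": [0, 0, 0]}, {"offset": [0, 0, -30], "dr": [0, 0, 0]}, {"offset": [0, 0, -30], "dr": [0, 0, 0]}, {"offset": [0, 0, -30], "dr": [0, 0, 0]}, {"offset": [0, 0, -25], "dr": [0, 0, 0]}, {"offset": [0, 0, -10], "dr": [0, 0, 0]}, {"offset": [0, 0, 0], "dr": [0, 0, 0]}, {"offset": [0, 0, 0], "dr": [0, 0, 0]}])

```text
time: 18.37
tool_pos: [0.6437, -0.0887, 0.2115]
eef_rot: [0.0, 0.061, 0.998, 0.0]
wrist_force: [0.1, 0.2, 0.1]
opening: 0.0853
```

```bash
python3 - <<'E'
from h import *
plan([.428,-.305,.21],np.radians(171.5))
im=optics.get_image("scene"); save(im,"s8"); W=cloud(im)
m=near(W,(.6435,-.089),.06)&(np.abs(W[...,2]-.093)<.007); print("short",m.sum(), circ(onplane(im,maskpts(m),.093)))
E
```

```text
pos [ 0.6437 -0.0887  0.2115] yaw 173.01 -> total offset(tool0) [ 187.8 -240.9    1.3] dr [0.0006 0.0005 0.0264] dist 305.0
 off in target tool axes [ 181.4 -245.8    1.5]
short 365 [ 0.6456 -0.0868  0.0304]
```

View pics/s8.png

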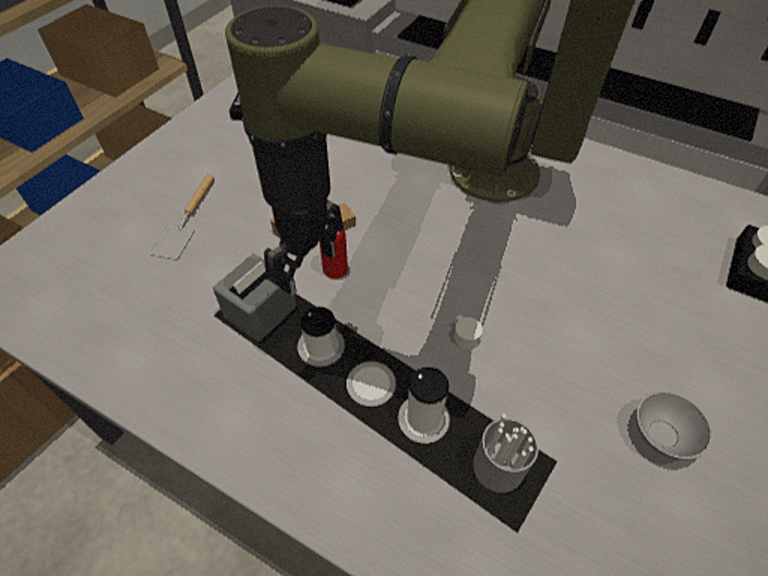

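Emit:
play_rows(plan=[{"offset": [10, -13, 0], "dr": [0, 0, 0]}, {"offset": [19, -24.3, 0], "dr": [0, 0, 0]}, {"offset": [23, -29.5, 0], "dr": [0, 0, 0]}, {"offset": [23, -29.5, 0], "dr": [0, 0, 0]}, {"offset": [23, -29.5, 0], "dr": [0, 0, 0]}, {"offset": [23, -29.5, 0], "dr": [0, 0, 0]}, {"offset": [23, -29.5, 0], "dr": [0, 0, 0]}, {"offset": [21, -27, 0], "dr": [0, 0, 0]}, {"offset": [14, -18, 0], "dr": [0, 0, 0]}, {"offset": [8.8, -11.1, 0], "dr": [0, 0, 0.026]}])

```text
time: 19.25
tool_pos: [0.4257, -0.3064, 0.21]
eef_rot: [-0.001, 0.075, 0.997, 0.0]
wrist_force: [0.7, 0.3, -0.3]
opening: 0.085
```

Emit:
play_rows(plan=[{"offset": [0, 0, 0], "dr": [0, 0, 0]}, {"offset": [0, 0, 0], "dr": [0, 0, 0]}, {"offset": [0, 0, 0], "dr": [0, 0, 0]}])

```text
time: 19.5
tool_pos: [0.4283, -0.3046, 0.2105]
eef_rot: [-0.001, 0.074, 0.997, 0.0]
wrist_force: [0.9, 0.8, 0.4]
opening: 0.0854
```

```bash
python3 - <<'E'
from h import *
im=optics.get_image("wrist"); save(im,"w9",1.2); W=cloud(im)
m=near(W,(.428,-.305),.055)&(np.abs(W[...,2]-.045)<.008); 
print(cv2.minAreaRect((onplane(im,maskpts(m),.045)*1000).astype(np.float32)))
plan([.428,-.305,.009],np.radians(171.4))
im=optics.get_image("top"); save(im,"t9"); W=cloud(im)
for nm,xy,h in [("tall",(.678,.149),.133),("short",(.6435,-.089),.093)]:
    m=near(W,xy,.05)&(np.abs(W[...,2]-h)<.008); print(nm,circ(onplane(im,maskpts(m),h)))
E
```

```text
((425.4032897949219, -308.81451416015625), (72.28642272949219, 58.20002365112305), 81.4980239868164)
pos [ 0.4285 -0.3044  0.2107] yaw 171.58 -> total offset(tool0) [ 2.000e-01 -7.000e-01  2.017e+02] dr [ 0.0003 -0.0011  0.0031] dist 202.0
 off in target tool axes [  0.4  -0.6 201.7]
tall [0.6762 0.1483 0.03  ]
short [ 0.6448 -0.0862  0.0278]
```

View pics/w9.png

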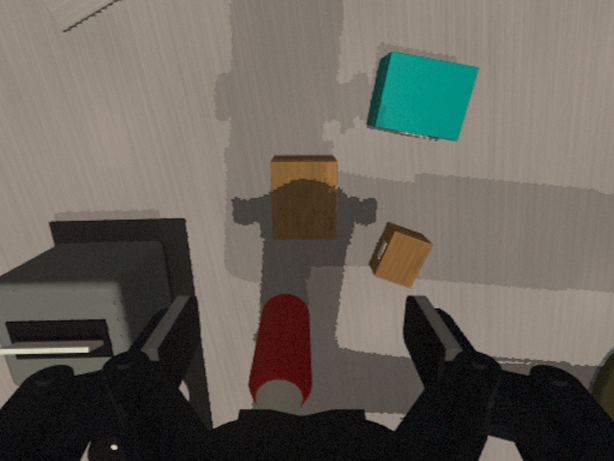

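Emit:
play_rows(plan=[{"offset": [1.7, -1.9, 10], "dr": [0, 0, 0.003]}, {"offset": [0, 0, 20], "dr": [0, 0, 0]}, {"offset": [0, 0, 28], "dr": [0, 0, 0]}, {"offset": [0, 0, 28], "dr": [0, 0, 0]}, {"offset": [0, 0, 28], "dr": [0, 0, 0]}, {"offset": [0, 0, 28], "dr": [0, 0, 0]}, {"offset": [0, 0, 24], "dr": [0, 0, 0]}, {"offset": [0, 0, 17], "dr": [0, 0, 0]}, {"offset": [0, 0, 9], "dr": [0, 0, 0]}, {"offset": [0, 0, 4], "dr": [0, 0, 0]}])

```text
time: 20.43
tool_pos: [0.4251, -0.3062, 0.0133]
eef_rot: [-0.002, 0.075, 0.997, 0.0]
wrist_force: [0.1, 0.9, 0.2]
opening: 0.0852
```

Emit:
play_rows(plan=[{"offset": [0, 0, 2], "dr": [0, 0, 0]}, {"offset": [0, 0, 0], "dr": [0, 0, 0]}, {"offset": [0, 0, 0], "dr": [0, 0, 0]}])

```text
time: 20.68
tool_pos: [0.4268, -0.3071, 0.0147]
eef_rot: [0.001, 0.075, 0.997, -0.0]
wrist_force: [0.2, -0.6, 0.2]
opening: 0.0856
```

```bash
python3 - <<'E'
from h import *
plan([.4265,-.306,.011],np.radians(171.4))
im=optics.get_image("wrist"); save(im,"w10",1.2)
E
```

```text
pos [ 0.4268 -0.3071  0.0147] yaw 171.37 -> total offset(tool0) [0.4 1.  3.7] dr [-0.0007  0.0019 -0.0006] dist 4.0
 off in target tool axes [0.4 1.  3.7]
```

View pics/w10.png

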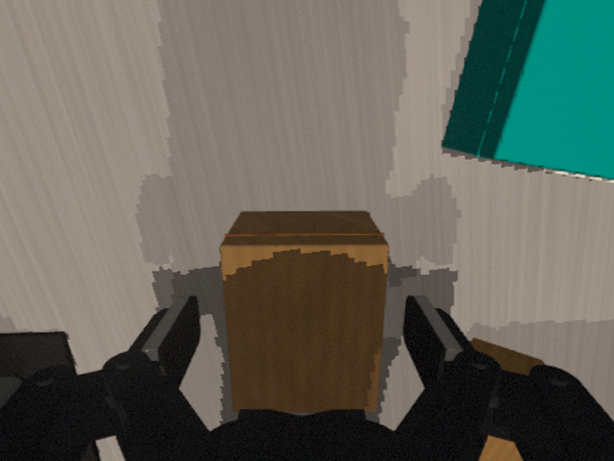

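Emit:
play_rows(plan=[{"offset": [0.3, 0.5, 2], "dr": [0, 0, 0]}, {"offset": [0, 0, 0], "dr": [0, 0, 0]}, {"offset": [0, 0, 0], "dr": [0, 0, 0]}, {"offset": [0, 0, 0], "dr": [0, 0, 0]}, {"offset": [0, 0, 0], "dr": [0, 0, 0]}, {"offset": [0, 0, 0], "dr": [0, 0, 0]}, {"offset": [0, 0, 0], "dr": [0, 0, 0]}, {"offset": [0, 0, 0], "dr": [0, 0, 0]}, {"offset": [0, 0, 0], "dr": [0, 0, 0]}, {"offset": [0, 0, 0], "dr": [0, 0, 0]}], grip=0, grip_force=35)

```text
time: 21.57
tool_pos: [0.426, -0.3063, 0.0118]
eef_rot: [0.0, 0.075, 0.997, -0.0]
wrist_force: [0.1, 1.5, 5.6]
opening: 0.0576
```

```bash
python3 - <<'E'
from h import *
plan([.4268,-.306,.21],np.radians(171.4))
im=optics.get_image("scene"); W=cloud(im);save(im,"s10")
im=optics.get_image("top"); save(im,"t10")
E
```

```text
pos [ 0.426  -0.3063  0.0118] yaw 171.36 -> total offset(tool0) [  -0.9    0.4 -198.2] dr [-0.0003  0.0005 -0.0008] dist 198.0
 off in target tool axes [  -0.8    0.5 -198.2]
```

View pics/t10.png

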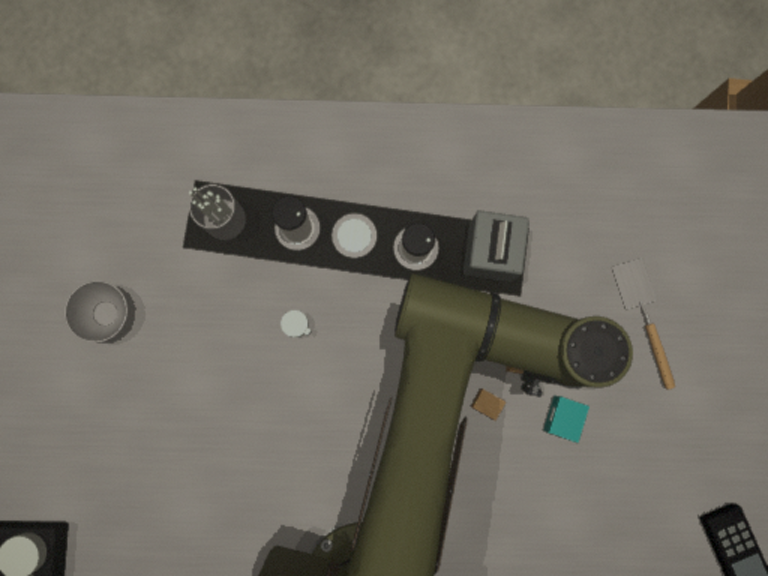

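Emit:
play_rows(plan=[{"offset": [0, 0, -3], "dr": [0, 0, 0]}, {"offset": [0, 0, -7], "dr": [0, 0, 0]}, {"offset": [0, 0, -14], "dr": [0, 0, 0]}, {"offset": [0, 0, -24], "dr": [0, 0, 0]}, {"offset": [0, 0, -30], "dr": [0, 0, 0]}, {"offset": [0, 0, -30], "dr": [0, 0, 0]}, {"offset": [0, 0, -30], "dr": [0, 0, 0]}, {"offset": [0, 0, -30], "dr": [0, 0, 0]}, {"offset": [0, 0, -20], "dr": [0, 0, 0]}, {"offset": [0, 0, -10], "dr": [0, 0, 0]}])

```text
time: 22.5
tool_pos: [0.4263, -0.3068, 0.2128]
eef_rot: [0.002, 0.076, 0.997, -0.001]
wrist_force: [-0.1, -0.0, -1.4]
opening: 0.0574
```

```bash
python3 - <<'E'
from h import *
plan([.6655,.0347,.21],np.radians(173))
print(ctrl.get_obs()["wrist_force"],ctrl.get_obs()["opening"])
E
```

```text
pos [ 0.4263 -0.3068  0.2128] yaw 171.34 -> total offset(tool0) [-185.1  373.6    3.1] dr [-0.0014  0.0038 -0.029 ] dist 417.0
 off in target tool axes [-195.8  368.1    2.8]
[-0.06667218 -0.04430366 -1.41464794] 0.05741377761267062
```

Emit:
play_rows(plan=[{"offset": [0, 0, 0], "dr": [0, 0, -0.029]}, {"offset": [-2.9, 5.4, 0], "dr": [0, 0, 0]}, {"offset": [-5.8, 10.8, 0], "dr": [0, 0, 0]}, {"offset": [-8.6, 16.2, 0], "dr": [0, 0, 0]}, {"offset": [-11.5, 21.6, 0], "dr": [0, 0, 0]}, {"offset": [-11.5, 21.6, 0], "dr": [0, 0, 0]}, {"offset": [-11.5, 21.6, 0], "dr": [0, 0, 0]}, {"offset": [-11.5, 21.6, 0], "dr": [0, 0, 0]}, {"offset": [-11.5, 21.6, 0], "dr": [0, 0, 0]}, {"offset": [-11.5, 21.6, 0], "dr": [0, 0, 0]}])

```text
time: 23.33
tool_pos: [0.5315, -0.1537, 0.2079]
eef_rot: [-0.001, 0.061, 0.998, 0.0]
wrist_force: [0.8, 0.5, -2.5]
opening: 0.0579
```

Emit:
play_rows(plan=[{"offset": [-11.5, 21.6, 0], "dr": [0, 0, 0]}, {"offset": [-11.5, 21.6, 0], "dr": [0, 0, 0]}, {"offset": [-11.5, 21.6, 0], "dr": [0, 0, 0]}, {"offset": [-11.5, 21.6, 0], "dr": [0, 0, 0]}, {"offset": [-11.5, 21.6, 0], "dr": [0, 0, 0]}, {"offset": [-11.5, 21.6, 0], "dr": [0, 0, 0]}, {"offset": [-11.5, 21.6, 0], "dr": [0, 0, 0]}, {"offset": [-11.5, 21.6, 0], "dr": [0, 0, 0]}, {"offset": [-8.6, 16.2, 0], "dr": [0, 0, 0]}, {"offset": [-5.8, 10.8, 0], "dr": [0, 0, 0]}])

```text
time: 24.17
tool_pos: [0.6612, 0.0322, 0.2069]
eef_rot: [-0.002, 0.06, 0.998, -0.0]
wrist_force: [-0.6, 0.2, -2.6]
opening: 0.0575
```

Emit:
play_rows(plan=[{"offset": [-2.9, 5.4, 0], "dr": [0, 0, 0]}, {"offset": [0, 0, 0], "dr": [0, 0, 0]}, {"offset": [0, 0, 0], "dr": [0, 0, 0]}, {"offset": [0, 0, 0], "dr": [0, 0, 0]}])

```text
time: 24.5
tool_pos: [0.6642, 0.0337, 0.2096]
eef_rot: [-0.0, 0.061, 0.998, -0.0]
wrist_force: [-1.5, 0.3, -2.6]
opening: 0.0573
```

```bash
python3 - <<'E'
from h import *
plan([.6655,.0347,.0198],np.radians(173))
im=optics.get_image("scene"); save(im,"s11"); im=optics.get_image("wrist"); save(im,"w11",1.2); W=cloud(im)
V=im["color"].mean(-1)
print(ctrl.get_obs()["wrist_force"])
E
```

```text
pos [0.6642 0.0337 0.2096] yaw 172.96 -> total offset(tool0) [ -1.1   1.2 189.8] dr [-0.0003  0.     -0.0007] dist 190.0
 off in target tool axes [ -1.1   1.2 189.8]
[-0.3059678  -0.19537729 -1.81244312]
```

View pics/s11.png

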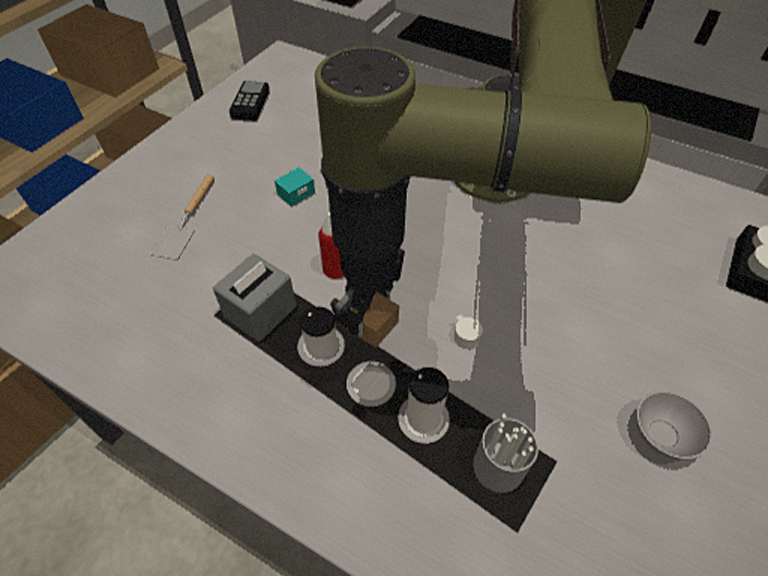

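View pics/w11.png

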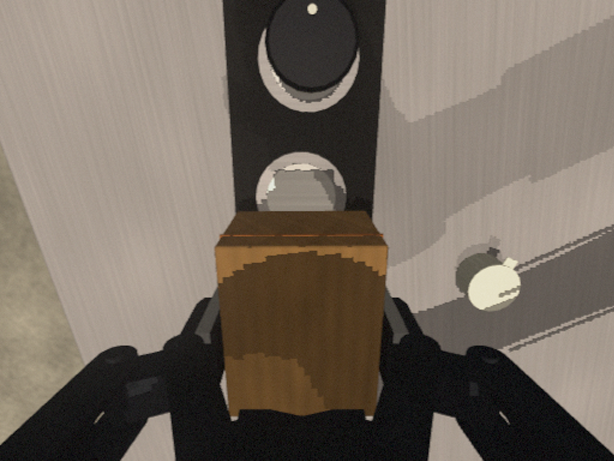

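```bash
python3 - <<'E'
from h import *
im=optics.get_image("wrist"); o=ctrl.get_obs(); M=q2R(o["eef_rot"]); p=np.array(o["tool_pos"])
W=cloud(im); T=(W-p)@M  # tool coords
c=im["color"].astype(int); br=(c[...,0]-c[...,2]>18)
t=T[br&(np.abs(W[...,2]-p[2]-.033)<.006)&(np.abs(T[...,0])<.05)&(np.abs(T[...,1])<.06)]
print(len(t),np.percentile(t,[0.5,1,50,99,99.5],axis=0))
for u,v in [(220,246),(387,246)]: 
    w=onplane(im,[[u/1.2,v/1.2]],p[2]+.033)[0]; print((np.array([*w,p[2]+.033])-p)@M)
E
```

```text
19157 [[-0.02924772 -0.03832075 -0.0345788 ]
 [-0.02891163 -0.03820917 -0.03445292]
 [-0.00082425 -0.00927565 -0.0331872 ]
 [ 0.02748146  0.03040254 -0.02861687]
 [ 0.0278152   0.03142439 -0.02787357]]
[-0.02764588 -0.03792486 -0.03298709]
[ 0.02752063 -0.03789176 -0.03302369]
```

Emit:
play_rows(plan=[{"offset": [-1.1, 2, 5], "dr": [0, 0, 0]}, {"offset": [0, 0, 12], "dr": [0, 0, 0]}, {"offset": [0, 0, 20], "dr": [0, 0, 0]}, {"offset": [0, 0, 25], "dr": [0, 0, 0]}, {"offset": [0, 0, 25], "dr": [0, 0, 0]}, {"offset": [0, 0, 25], "dr": [0, 0, 0]}, {"offset": [0, 0, 22], "dr": [0, 0, 0]}, {"offset": [0, 0, 18], "dr": [0, 0, 0]}, {"offset": [0, 0, 14], "dr": [0, 0, 0]}, {"offset": [0, 0, 9], "dr": [0, 0, 0]}])

```text
time: 25.48
tool_pos: [0.6646, 0.0359, 0.0313]
eef_rot: [-0.002, 0.061, 0.998, -0.0]
wrist_force: [0.3, -0.4, -2.1]
opening: 0.0576
```

Emit:
play_rows(plan=[{"offset": [0, 0, 5], "dr": [0, 0, 0]}, {"offset": [0, 0, 2.5], "dr": [0, 0, 0]}, {"offset": [0, 0, 1], "dr": [0, 0, 0]}, {"offset": [0, 0, 0], "dr": [0, 0, 0]}, {"offset": [0, 0, 0], "dr": [0, 0, 0]}, {"offset": [0, 0, 0], "dr": [0, 0, 0]}])

```text
time: 25.98
tool_pos: [0.6664, 0.0364, 0.0269]
eef_rot: [0.001, 0.061, 0.998, 0.0]
wrist_force: [-1.1, -0.4, -2.2]
opening: 0.0576
```

```bash
python3 - <<'E'
from h import *
plan([.6655,.0357,.0198],np.radians(173))
E
```

```text
pos [0.6664 0.0364 0.0269] yaw 173.01 -> total offset(tool0) [ 0.9 -0.8  7.1] dr [0.0005 0.0015 0.0002] dist 7.0
 off in target tool axes [ 0.8 -0.8  7.1]
```

Emit:
play_rows(plan=[{"offset": [0.7, -0.6, 2], "dr": [0, 0, 0]}, {"offset": [0, 0, 2], "dr": [0, 0, 0]}, {"offset": [0, 0, 1], "dr": [0, 0, 0]}, {"offset": [0, 0, 0.5], "dr": [0, 0, 0]}, {"offset": [0, 0, 0], "dr": [0, 0, 0]}, {"offset": [0, 0, 0], "dr": [0, 0, 0]}, {"offset": [0, 0, 0], "dr": [0, 0, 0]}])

```text
time: 26.57
tool_pos: [0.6652, 0.0357, 0.0205]
eef_rot: [0.0, 0.061, 0.998, -0.0]
wrist_force: [0.3, -0.4, -1.2]
opening: 0.0575
```

Emit:
play_rows(plan=[{"offset": [0, 0, 0.8], "dr": [0, 0, 0]}, {"offset": [0, 0, 0], "dr": [0, 0, 0]}, {"offset": [0, 0, 0], "dr": [0, 0, 0]}])

```text
time: 26.82
tool_pos: [0.6654, 0.0358, 0.0199]
eef_rot: [0.0, 0.061, 0.998, -0.0]
wrist_force: [0.3, -0.0, -1.4]
opening: 0.0572
```

Emit:
play_rows(plan=[{"offset": [0, 0, 0.7], "dr": [0, 0, 0]}, {"offset": [0, 0, 0], "dr": [0, 0, 0]}, {"offset": [0, 0, 0], "dr": [0, 0, 0]}])

```text
time: 27.07
tool_pos: [0.6654, 0.0357, 0.0199]
eef_rot: [0.0, 0.061, 0.998, -0.0]
wrist_force: [-2.5, 0.8, 4.7]
opening: 0.0575
```

```bash
python3 - <<'E'
from h import *
im=optics.get_image("scene"); W=cloud(im); 
c=im["color"][210:290,200:330]; cv2.imwrite("pics/s12c.png",cv2.resize(c[...,::-1],None,fx=6,fy=6,interpolation=cv2.INTER_CUBIC))
br=(im["color"][...,0].astype(int)-im["color"][...,2]>18)&near(W,(.6655,.035),.06)
print(np.percentile(W[br][:,2],[1,5,50,95]), ctrl.get_obs()["wrist_force"],ctrl.get_obs()["tool_pos"])
E
```

```text
[0.01416455 0.03003885 0.39705331 0.42712184] [-3.68203365  0.82004261  5.90812932] [0.66537279 0.0357592  0.01983368]
```

View pics/s12c.png

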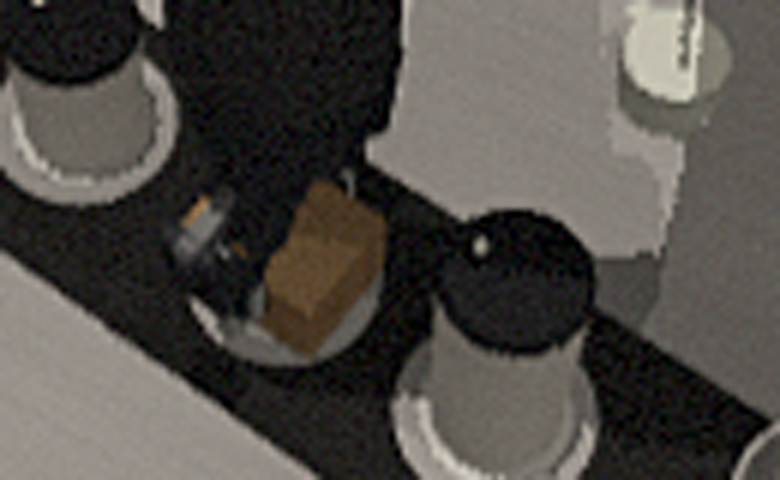

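Emit:
play_rows(plan=[{"offset": [0, 0, 0], "dr": [0, 0, 0]}, {"offset": [0, 0, 0], "dr": [0, 0, 0]}, {"offset": [0, 0, 0], "dr": [0, 0, 0]}, {"offset": [0, 0, 0], "dr": [0, 0, 0]}, {"offset": [0, 0, 0], "dr": [0, 0, 0]}, {"offset": [0, 0, 0], "dr": [0, 0, 0]}], grip=1)

```text
time: 27.62
tool_pos: [0.6651, 0.0357, 0.0187]
eef_rot: [-0.0, 0.061, 0.998, -0.0]
wrist_force: [-0.3, -0.8, -0.3]
opening: 0.0859
```

Emit:
play_rows(plan=[{"offset": [0, 0, -5], "dr": [0, 0, 0]}, {"offset": [0, 0, -15], "dr": [0, 0, 0]}, {"offset": [0, 0, -25], "dr": [0, 0, 0]}, {"offset": [0, 0, -30], "dr": [0, 0, 0]}, {"offset": [0, 0, -30], "dr": [0, 0, 0]}, {"offset": [0, 0, -30], "dr": [0, 0, 0]}, {"offset": [0, 0, -25], "dr": [0, 0, 0]}, {"offset": [0, 0, -10], "dr": [0, 0, 0]}, {"offset": [0, 0, 0], "dr": [0, 0, 0]}, {"offset": [0, 0, 0], "dr": [0, 0, 0]}])

```text
time: 28.45
tool_pos: [0.6652, 0.036, 0.1888]
eef_rot: [0.0, 0.061, 0.998, 0.0]
wrist_force: [0.2, -0.3, -0.7]
opening: 0.0854
```

```bash
python3 - <<'E'
from h import *
plan([.4855,.1435,.19],np.radians(173))
E
```

```text
pos [0.6652 0.036  0.1888] yaw 173.01 -> total offset(tool0) [191.4  84.9  -1.2] dr [0.0007 0.0002 0.0002] dist 209.0
 off in target tool axes [191.4  84.8  -1.2]
```

Emit:
play_rows(plan=[{"offset": [12, 5.3, 0], "dr": [0, 0, 0]}, {"offset": [26, 11.5, 0], "dr": [0, 0, 0]}, {"offset": [30, 13.3, 0], "dr": [0, 0, 0]}, {"offset": [34, 15.1, 0], "dr": [0, 0, 0]}, {"offset": [34, 15.1, 0], "dr": [0, 0, 0]}, {"offset": [28, 12.4, 0], "dr": [0, 0, 0]}, {"offset": [18, 8, 0], "dr": [0, 0, 0]}, {"offset": [9.4, 4.2, 0], "dr": [0, 0, 0]}, {"offset": [0, 0, 0], "dr": [0, 0, 0]}, {"offset": [0, 0, 0], "dr": [0, 0, 0]}])

```text
time: 29.28
tool_pos: [0.4853, 0.1433, 0.188]
eef_rot: [-0.0, 0.061, 0.998, -0.0]
wrist_force: [-0.1, 0.0, 0.2]
opening: 0.0855
```

Emit:
play_rows(plan=[{"offset": [0, 0, 0], "dr": [0, 0, 0]}, {"offset": [0, 0, 0], "dr": [0, 0, 0]}])

```text
time: 29.45
tool_pos: [0.486, 0.1427, 0.1881]
eef_rot: [-0.001, 0.062, 0.998, -0.001]
wrist_force: [-0.1, 0.1, 0.4]
opening: 0.0856
```

```bash
python3 - <<'E'
from h import *
im=optics.get_image("wrist"); save(im,"w13",1.2); W=cloud(im)
m=near(W,(.4855,.1435),.05)&(np.abs(W[...,2]-.034)<.008); print("wrist pot",circ(onplane(im,maskpts(m),.034)))
for cam in ("top","scene"):
    im=optics.get_image(cam); save(im,cam+"13"); W=cloud(im); V=im["color"].mean(-1)
    m=near(W,(.4855,.1435),.05)&(np.abs(W[...,2]-.034)<.008); 
    if m.sum()>50: print(cam,"pot",circ(onplane(im,maskpts(m),.034)))
    for nm,xy,h in [("tall",(.678,.149),.133),("short",(.6435,-.089),.093)]:
        m=near(W,xy,.05)&(np.abs(W[...,2]-h)<.008); print(cam,nm,circ(onplane(im,maskpts(m),h)),m.sum())
    m=near(W,(.6655,.035),.055)&(np.abs(W[...,2]-.053)<.008)
    r=cv2.minAreaRect((onplane(im,maskpts(m),.053)*1000).astype(np.float32)); print(cam,r)
plan([.4855,.1435,.005],np.radians(173))
E
```

```text
wrist pot [0.4842 0.1431 0.0258]
top pot [0.4821 0.1403 0.0226]
top tall [0.676  0.1484 0.0302] 416
top short [ 0.6417 -0.0876  0.0299] 387
top ((664.1259155273438, 34.6595344543457), (72.25269317626953, 60.55398178100586), 83.57852935791016)
scene pot [0.4872 0.144  0.0257]
scene tall [0.68   0.1489 0.0307] 523
scene short [ 0.646  -0.0866  0.0306] 373
scene ((667.627197265625, 35.08832550048828), (74.14834594726562, 61.16666793823242), 84.29579162597656)
pos [0.4859 0.1428 0.1884] yaw 172.95 -> total offset(tool0) [  0.3   0.8 183.4] dr [-0.0008 -0.0007 -0.0009] dist 183.0
 off in target tool axes [  0.5   0.6 183.4]
```

View pics/w13.png

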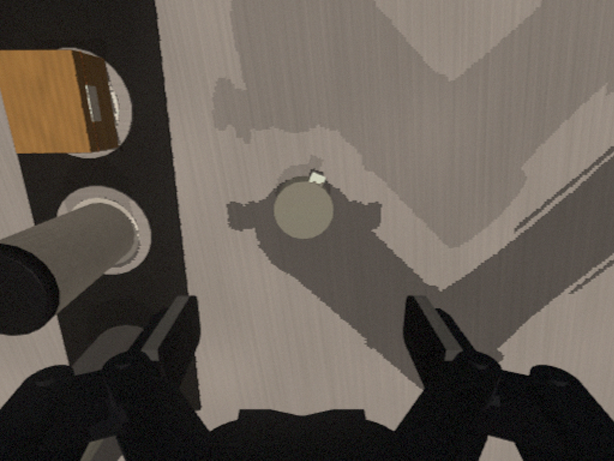

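View pics/top13.png

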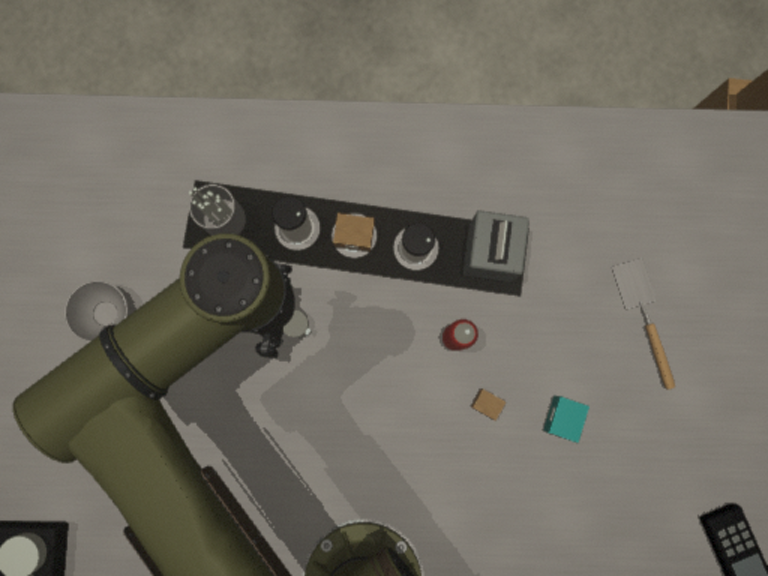

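Emit:
play_rows(plan=[{"offset": [0.5, 0.8, 10], "dr": [0, 0, 0]}, {"offset": [0, 0, 20], "dr": [0, 0, 0]}, {"offset": [0, 0, 26], "dr": [0, 0, 0]}, {"offset": [0, 0, 28], "dr": [0, 0, 0]}, {"offset": [0, 0, 28], "dr": [0, 0, 0]}, {"offset": [0, 0, 25], "dr": [0, 0, 0]}, {"offset": [0, 0, 18], "dr": [0, 0, 0]}, {"offset": [0, 0, 12], "dr": [0, 0, 0]}, {"offset": [0, 0, 6], "dr": [0, 0, 0]}, {"offset": [0, 0, 3], "dr": [0, 0, 0]}])

```text
time: 30.43
tool_pos: [0.4849, 0.1439, 0.0121]
eef_rot: [-0.0, 0.061, 0.998, -0.0]
wrist_force: [-0.2, -0.4, 0.1]
opening: 0.0856
```

Emit:
play_rows(plan=[{"offset": [0, 0, 0], "dr": [0, 0, 0]}, {"offset": [0, 0, 0], "dr": [0, 0, 0]}, {"offset": [0, 0, 0], "dr": [0, 0, 0]}, {"offset": [0, 0, 0], "dr": [0, 0, 0]}])

```text
time: 30.77
tool_pos: [0.4857, 0.1445, 0.014]
eef_rot: [0.001, 0.061, 0.998, 0.001]
wrist_force: [-0.0, 0.2, 0.1]
opening: 0.0857
```

```bash
python3 - <<'E'
from h import *
plan([.4855,.1438,.007],np.radians(173))
E
```

```text
pos [0.4857 0.1445 0.014 ] yaw 173.01 -> total offset(tool0) [ 0.1 -0.8  7. ] dr [0.0011 0.0014 0.0002] dist 7.0
 off in target tool axes [ 0.1 -0.8  7. ]
```

Emit:
play_rows(plan=[{"offset": [0, -0.5, 3], "dr": [0, 0, 0]}, {"offset": [0, 0, 2], "dr": [0, 0, 0]}, {"offset": [0, 0, 1], "dr": [0, 0, 0]}, {"offset": [0, 0, 0], "dr": [0, 0, 0]}, {"offset": [0, 0, 0], "dr": [0, 0, 0]}])

```text
time: 31.18
tool_pos: [0.485, 0.1436, 0.0068]
eef_rot: [-0.0, 0.061, 0.998, -0.0]
wrist_force: [0.6, 0.8, 1.2]
opening: 0.0854
```

Emit:
play_rows(plan=[{"offset": [0, 0, 0], "dr": [0, 0, 0]}, {"offset": [0, 0, 0], "dr": [0, 0, 0]}, {"offset": [0, 0, 0], "dr": [0, 0, 0]}, {"offset": [0, 0, 0], "dr": [0, 0, 0]}, {"offset": [0, 0, 0], "dr": [0, 0, 0]}, {"offset": [0, 0, 0], "dr": [0, 0, 0]}, {"offset": [0, 0, 0], "dr": [0, 0, 0]}, {"offset": [0, 0, 0], "dr": [0, 0, 0]}, {"offset": [0, 0, 0], "dr": [0, 0, 0]}, {"offset": [0, 0, 0], "dr": [0, 0, 0]}], grip=0, grip_force=30)

```text
time: 32.02
tool_pos: [0.4853, 0.1437, 0.0073]
eef_rot: [0.0, 0.061, 0.998, 0.0]
wrist_force: [-0.9, -0.2, 4.5]
opening: 0.0501
```

```bash
python3 - <<'E'
from h import *
im=optics.get_image("wrist"); save(im,"w14",1.2)
im=optics.get_image("scene"); W=cloud(im)
m=near(W,(.4855,.1435),.035)&(W[...,2]<.045)&(W[...,2]>.026); print(m.sum(),np.nanmedian(W[m][:,2]))
plan([.6655,.0349,.14],np.radians(173))
E
```

```text
99 0.03375096594274407
pos [0.4853 0.1437 0.0073] yaw 173.02 -> total offset(tool0) [-192.2  -86.1 -132.7] dr [0.0001 0.0005 0.0003] dist 249.0
 off in target tool axes [-192.2  -86.1 -132.7]
```

View pics/w14.png

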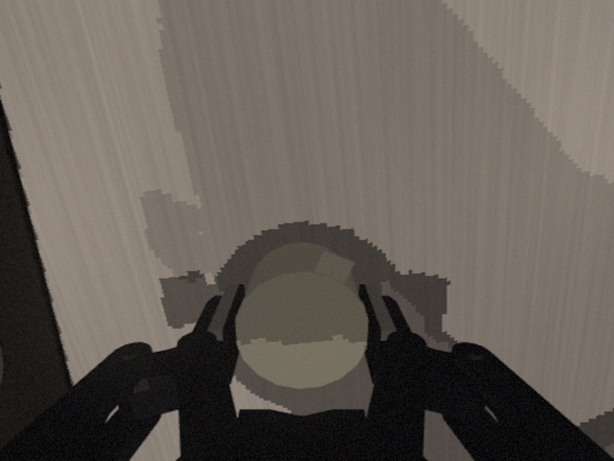

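Emit:
play_rows(plan=[{"offset": [0, 0, -3], "dr": [0, 0, 0]}, {"offset": [0, 0, -7], "dr": [0, 0, 0]}, {"offset": [0, 0, -14], "dr": [0, 0, 0]}, {"offset": [0, 0, -24], "dr": [0, 0, 0]}, {"offset": [0, 0, -28], "dr": [0, 0, 0]}, {"offset": [0, 0, -26], "dr": [0, 0, 0]}, {"offset": [0, 0, -18], "dr": [0, 0, 0]}, {"offset": [-4, -1.8, -10], "dr": [0, 0, 0]}, {"offset": [-9, -4, 0], "dr": [0, 0, 0]}, {"offset": [-15, -6.7, 0], "dr": [0, 0, 0]}])

```text
time: 32.95
tool_pos: [0.5114, 0.1281, 0.1365]
eef_rot: [-0.0, 0.06, 0.998, 0.0]
wrist_force: [0.3, 0.3, -1.2]
opening: 0.0494
```

Emit:
play_rows(plan=[{"offset": [-20, -9, 0], "dr": [0, 0, 0]}, {"offset": [-22, -9.9, 0], "dr": [0, 0, 0]}, {"offset": [-22, -9.9, 0], "dr": [0, 0, 0]}, {"offset": [-22, -9.9, 0], "dr": [0, 0, 0]}, {"offset": [-22, -9.9, 0], "dr": [0, 0, 0]}, {"offset": [-20, -9, 0], "dr": [0, 0, 0]}, {"offset": [-18, -8, 0], "dr": [0, 0, 0]}, {"offset": [-12, -5.3, 0], "dr": [0, 0, 0]}, {"offset": [-6.2, -2.7, 0], "dr": [0, 0, 0]}, {"offset": [0, 0, 0], "dr": [0, 0, 0]}])

```text
time: 33.78
tool_pos: [0.6655, 0.0334, 0.134]
eef_rot: [-0.002, 0.062, 0.998, -0.001]
wrist_force: [-0.9, 0.7, -1.3]
opening: 0.0499
```

Emit:
play_rows(plan=[{"offset": [0, 0, 0], "dr": [0, 0, 0]}, {"offset": [0, 0, 0], "dr": [0, 0, 0]}, {"offset": [0, 0, 0], "dr": [0, 0, 0]}])

```text
time: 34.03
tool_pos: [0.6649, 0.0353, 0.137]
eef_rot: [0.0, 0.061, 0.998, 0.0]
wrist_force: [-0.3, -0.1, -0.6]
opening: 0.0499
```

```bash
python3 - <<'E'
from h import *
im=optics.get_image("wrist"); save(im,"w15",1.2)
im=optics.get_image("scene"); save(im,"s15")
plan([.6655,.0349,.0603],np.radians(173))
print(ctrl.get_obs()["wrist_force"],ctrl.get_obs()["opening"])
E
```

```text
pos [0.665  0.0354 0.1373] yaw 173.06 -> total offset(tool0) [-0.5 -0.4 77. ] dr [0.0003 0.0006 0.001 ] dist 77.0
 off in target tool axes [-0.5 -0.4 77. ]
[ 0.20618342  0.35917869 -1.41111039] 0.04995435917731046
```

View pics/s15.png

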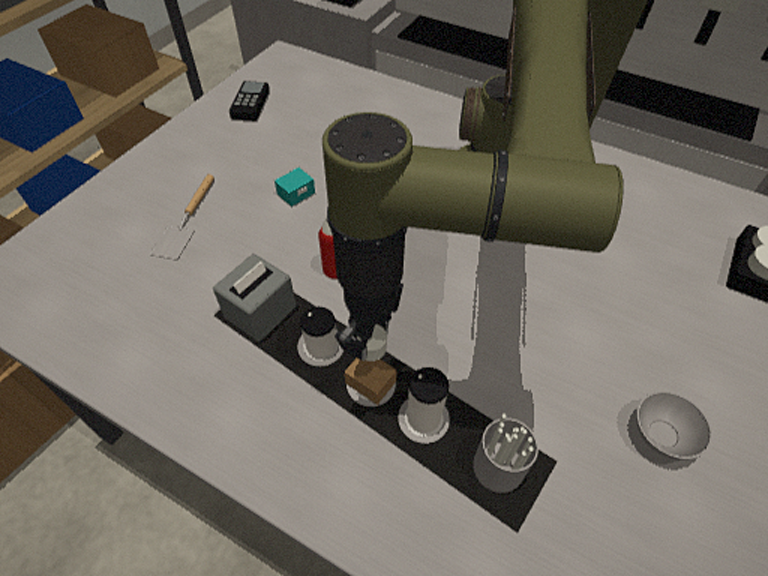

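View pics/w15.png

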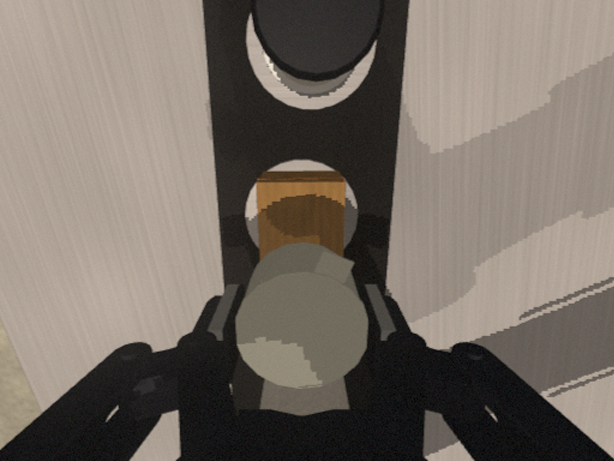

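Pot held level above the carton, on line. Lowering.

Emit:
play_rows(plan=[{"offset": [-0.5, -0.3, 4], "dr": [0, 0, 0]}, {"offset": [0, 0, 10], "dr": [0, 0, 0]}, {"offset": [0, 0, 15], "dr": [0, 0, 0]}, {"offset": [0, 0, 15], "dr": [0, 0, 0]}, {"offset": [0, 0, 12], "dr": [0, 0, 0]}, {"offset": [0, 0, 8], "dr": [0, 0, 0]}, {"offset": [0, 0, 5], "dr": [0, 0, 0]}, {"offset": [0, 0, 2], "dr": [0, 0, 0]}, {"offset": [0, 0, 0], "dr": [0, 0, 0]}, {"offset": [0, 0, 0], "dr": [0, 0, 0]}])

```text
time: 34.97
tool_pos: [0.6662, 0.0345, 0.0667]
eef_rot: [0.001, 0.061, 0.998, 0.0]
wrist_force: [-0.3, -0.1, 0.2]
opening: 0.0499
```

Emit:
play_rows(plan=[{"offset": [0, 0, 0.8], "dr": [0, 0, 0]}, {"offset": [0, 0, 0], "dr": [0, 0, 0]}, {"offset": [0, 0, 0], "dr": [0, 0, 0]}])

```text
time: 35.22
tool_pos: [0.666, 0.0345, 0.0656]
eef_rot: [0.0, 0.061, 0.998, 0.0]
wrist_force: [0.5, -0.3, -0.8]
opening: 0.0502
```

Emit:
play_rows(plan=[{"offset": [0, 0, 1.5], "dr": [0, 0, 0]}, {"offset": [0, 0, 1.2], "dr": [0, 0, 0]}, {"offset": [0, 0, 0.8], "dr": [0, 0, 0]}, {"offset": [0, 0, 0], "dr": [0, 0, 0]}, {"offset": [0, 0, 0], "dr": [0, 0, 0]}, {"offset": [0, 0, 0], "dr": [0, 0, 0]}])

```text
time: 35.72
tool_pos: [0.6658, 0.0344, 0.0616]
eef_rot: [0.0, 0.061, 0.998, -0.0]
wrist_force: [0.2, -0.4, -0.6]
opening: 0.0501
```

Emit:
play_rows(plan=[{"offset": [0, 0, 0.8], "dr": [0, 0, 0]}, {"offset": [0, 0, 0], "dr": [0, 0, 0]}, {"offset": [0, 0, 0], "dr": [0, 0, 0]}])

```text
time: 35.97
tool_pos: [0.6658, 0.0344, 0.0608]
eef_rot: [-0.0, 0.061, 0.998, -0.0]
wrist_force: [0.2, -0.2, -1.3]
opening: 0.0502
```

Emit:
play_rows(plan=[{"offset": [0, 0, 0.6], "dr": [0, 0, 0]}, {"offset": [0, 0, 0], "dr": [0, 0, 0]}, {"offset": [0, 0, 0], "dr": [0, 0, 0]}])

```text
time: 36.22
tool_pos: [0.6659, 0.0344, 0.0604]
eef_rot: [0.0, 0.061, 0.998, -0.0]
wrist_force: [-1.1, -0.3, -0.6]
opening: 0.0498
```

Emit:
play_rows(plan=[{"offset": [0, 0, 0.5], "dr": [0, 0, 0]}, {"offset": [0, 0, 0], "dr": [0, 0, 0]}, {"offset": [0, 0, 0], "dr": [0, 0, 0]}])

```text
time: 36.47
tool_pos: [0.6659, 0.0344, 0.0603]
eef_rot: [0.0, 0.061, 0.998, -0.0]
wrist_force: [-2.7, 0.4, 3.9]
opening: 0.0501
```

Contact. Release and withdraw, away toward the robot.

Emit:
play_rows(plan=[{"offset": [0, 0, 0], "dr": [0, 0, 0]}, {"offset": [0, 0, 0], "dr": [0, 0, 0]}, {"offset": [0, 0, 0], "dr": [0, 0, 0]}, {"offset": [0, 0, 0], "dr": [0, 0, 0]}, {"offset": [0, 0, 0], "dr": [0, 0, 0]}, {"offset": [0, 0, 0], "dr": [0, 0, 0]}, {"offset": [0, 0, 0], "dr": [0, 0, 0]}], grip=1)

```text
time: 37.05
tool_pos: [0.6658, 0.0344, 0.0596]
eef_rot: [-0.0, 0.061, 0.998, -0.0]
wrist_force: [-1.2, 0.6, -0.7]
opening: 0.0854
```

Emit:
play_rows(plan=[{"offset": [0, 0, -4], "dr": [0, 0, 0]}, {"offset": [0, 0, -12], "dr": [0, 0, 0]}, {"offset": [0, 0, -22], "dr": [0, 0, 0]}, {"offset": [0, 0, -30], "dr": [0, 0, 0]}, {"offset": [0, 0, -30], "dr": [0, 0, 0]}, {"offset": [0, 0, -25], "dr": [0, 0, 0]}, {"offset": [10, 5, -15], "dr": [0, 0, 0]}, {"offset": [20, 10, 0], "dr": [0, 0, 0]}, {"offset": [30, 15, 0], "dr": [0, 0, 0]}, {"offset": [30, 15, 0], "dr": [0, 0, 0]}])

```text
time: 37.88
tool_pos: [0.5805, 0.0905, 0.1977]
eef_rot: [-0.0, 0.062, 0.998, 0.0]
wrist_force: [0.5, 1.7, 1.0]
opening: 0.0852
```

Emit:
play_rows(plan=[{"offset": [30, 15, 0], "dr": [0, 0, 0]}, {"offset": [30, 15, 0], "dr": [0, 0, 0]}, {"offset": [30, 15, 0], "dr": [0, 0, 0]}, {"offset": [15, 8, 0], "dr": [0, 0, 0]}, {"offset": [0, 0, 0], "dr": [0, 0, 0]}, {"offset": [0, 0, 0], "dr": [0, 0, 0]}, {"offset": [0, 0, 0], "dr": [0, 0, 0]}])

```text
time: 38.47
tool_pos: [0.4841, 0.1554, 0.198]
eef_rot: [0.0, 0.061, 0.998, 0.0]
wrist_force: [-0.0, 0.1, 0.2]
opening: 0.0853
```

```bash
python3 - <<'E'
from h import *
for cam in ("top","scene"):
    im=optics.get_image(cam); save(im,cam+"16"); W=cloud(im)
    for nm,xy,h in [("tall",(.678,.149),.133),("short",(.6435,-.089),.093),("pot",(.6655,.035),.087)]:
        m=near(W,xy,.05)&(np.abs(W[...,2]-h)<.008); print(cam,nm,m.sum(),circ(onplane(im,maskpts(m),h)) if m.sum()>30 else 0)
    m=near(W,(.6655,.035),.055)&(W[...,2]>.045)&(np.abs(W[...,2]-.053)<.04)
    m=near(W,(.6655,.035),.055)&(np.abs(W[...,2]-.053)<.007)
    r=cv2.minAreaRect((onplane(im,np.argwhere(m)[:,::-1],.053)*1000).astype(np.float32)); print(cam,"carton",r)
    for b in [(.4685,-.1695)]:
        m=near(W,b,.04)&(W[...,2]>.14); print("bottle",np.round(np.nanmean(W[m],0),4))
E
```

```text
top tall 414 [0.6761 0.1484 0.0301]
top short 387 [ 0.6418 -0.0876  0.0299]
top pot 273 [0.6656 0.0351 0.0249]
top carton ((664.3067626953125, 34.87806701660156), (71.90259552001953, 60.052154541015625), 83.40434265136719)
bottle [ 0.4663 -0.168   0.1513]
scene tall 522 [0.6798 0.1488 0.0306]
scene short 371 [ 0.6461 -0.0866  0.0306]
scene pot 309 [0.6675 0.035  0.0256]
scene carton ((667.93994140625, 34.966976165771484), (73.94934844970703, 60.781246185302734), 83.81826782226562)
bottle [ 0.4722 -0.1667  0.1513]
```

View pics/scene16.png

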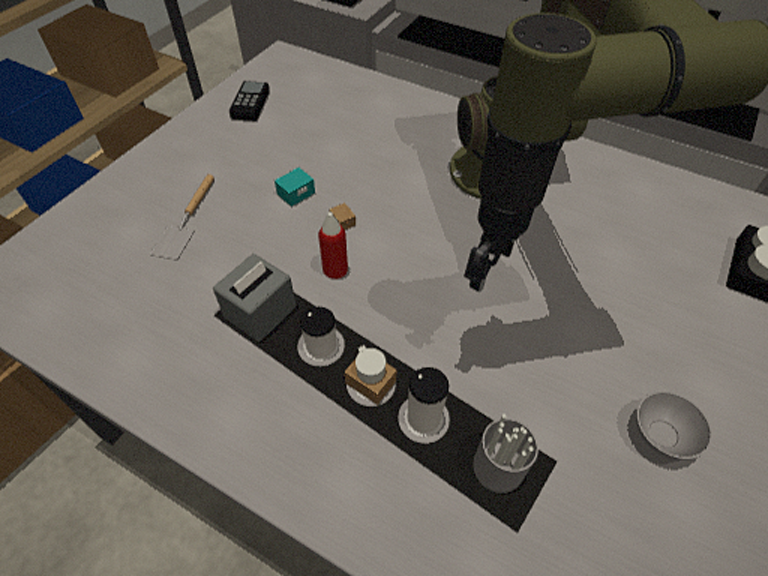

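View pics/top16.png

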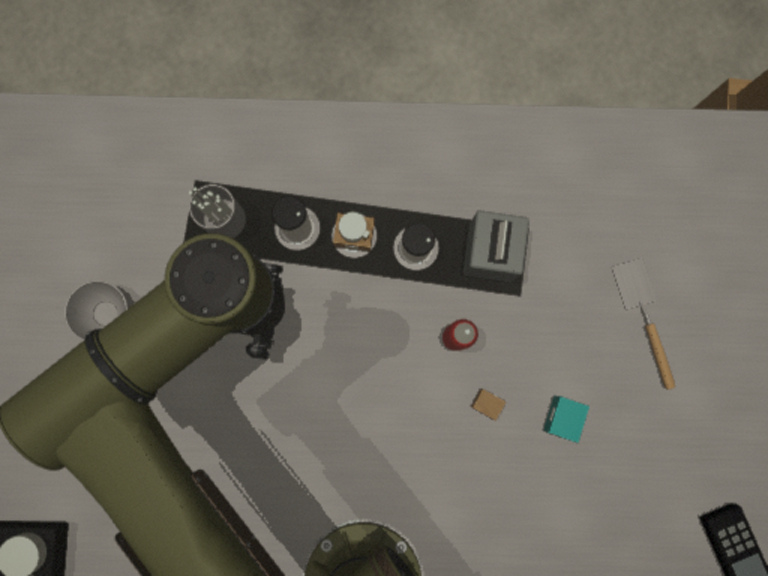

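All four items are placed within about 2 mm of their targets, the bottle hasn't moved, and the gripper is clear.

```bash
python3 - <<'E'
from h import *
print(ctrl.job_done())
E
```

```text
the job is handed in; nothing more can be done
None
```

I laid out the order and handed it in at about 38.6 s of the 112 s allowed. The hand-in reports no verdict, so this rests on my own last camera checks.

| Item | Where it is now | Distance from the centre of its rest or the carton |
|---|---|---|
| Tall drink | rest next to the straws, upright | under 1 mm |
| Short drink | rest next to the napkins, upright | about 2 mm along the row |
| Brown carton (the larger one) | middle rest | under 1 mm; long sides within about 1° of the mat's direction |
| Dip pot | on top of the carton, level | under 1 mm |

- **Accuracy:** these are averages of the top and scene cameras. The two differ by up to 4 mm across the row for the same item, in line with their calibration.
- **Rests:** the three rests are not quite in a straight line (about 4 mm off). I centred each item on its own rest and lined the carton up with the mat.
- **Handling:** each item was lowered until it touched before I let go. The highest wrist force I read was about 7 N, and both drinks stayed upright in every picture I took.
- **Sauce bottle and look-alikes:** the sauce bottle, the turquoise carton and the small brown carton were left untouched.

No check failed. The gripper was open and clear of everything at hand-in.

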